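# Set out sample cups and hold the sampler cover open

## Robot

A 7-joint arm with a two-finger parallel gripper is mounted at the origin on the work surface. World frame = base frame: x ahead of the robot, y to its left, z up, the work surface at z = 0. Lengths are in m, angles in rad, forces in N, time in s.
With the tool pointing down it reaches from about 0.425 to 0.875 m from the base axis. Payload 4.7 kg.
Tool frame: the origin (TCP) lies midway between the tips of the shut fingers; the grasp point (between the pads) lies 19 mm behind it; z points along the fingers, y is the line along which they close (so a half turn about z gives the same grasp; the last joint's range is limited). The gripper opens to 87 mm and grips with 3 to 60 N. Pads are 19 mm wide; open, the fingers measure 117 mm over their backs; the gripper's body (75 mm by 190 mm) begins 51 mm behind the grasp point.
Start: joints at [1.221, 0.321, -0.07, 1.45, 0.023, 1.371, -0.057], TCP at [0.231, -0.607, 0.223] pointing down, gripper open.
Joint ranges: [-2.86, 2.86], [-0.3, 2.09], [-1.38, 1.24], [0.06, 2.45], [-1.56, 4.7], [0.09, 2.05], [-2.69, 2.69]. Speed limits (rad/s): [2.57, 2.57, 3.14, 3.14, 3.14, 3.14, 3.14].

## Interface

Orientations are given as a rotation vector (axis times angle).
In Python, from bench import ctrl, get_image, calibration gives the robot as it stands.
- The arm moves only by the tool apply_moves, never from a script. Its arguments are lists of equal length, an entry for each row: "dp": the shift along the tool's x, y, z in m, a list of three; "twist": the turn, a rotation vector about the tool's x, y, z in rad, a list of three; "fingers": the closure, from 0 (fully open) to 1 (shut). In form: {"dp": [[dx, dy, dz], ...], "twist": [[ax, ay, az], ...], "fingers": [fingers, ...]}. A call has 1 to 10 rows; each row shifts and turns the commanded pose from where the row before left it, along the tool's axes as they then stand; what a row does not reach is not made up. A row lasts 1/10 s, in which the tool goes at most 50 mm and 8.59 degrees, less where a joint would pass 70% of its speed; a pose out of reach is approached as far as the arm can. A call is refused whole if a number of a shift passes 0.05 or a number of a turn 0.15, either way. A call with a gripper value outside its range is refused whole. The fingers move at their own pace and stop on an object; "newtons" is the grip in N (left out, the last holds). Time passes only in rows, so rows that do not move let the fingers close. It gives the time, the measured TCP pose, the force, the opening and the grip force at its end, in the units of the state.
- ctrl.get_state(): the state, without advancing time (a new reading comes with each control period).
- get_image(name): name is "side" or "top"; returns the picture (480x640x3 uint8, red, green, blue); there is no depth.
- calibration(name): a dict with "fx", "fy", "cx", "cy" (pixels), "eye" and "attitude" of the camera in the world. Camera axes: x right, y up, looking along -z (the intrinsics and any distortion apply to the point x, -y, -z); pixel columns grow to the right and rows downward; lengths in m; the calibration is good to about 2 mm. A picture is of the moment at which its call begins. calibration takes no time and is no camera call.
- ctrl.close_job(): hands the job in; it is judged then, once.
The state is a dict: "time": time; "joint_positions": joint angles; "qd": joint speeds; "joint_torque": joint torques, N m; "position": TCP position; "tool_rot": TCP orientation; "ft_force": force on the tool from outside, world axes, zero at the start; "torque": the same for the moment, N m; "grip_width": opening from 0.0 (shut) to 1.0 (fully open); "grip_force": force on a finger pad.
Only numpy, scipy, OpenCV 4.12 (cv2) and the standard library are available. Lean on these libraries where they do the work, as an engineer would, in place of code of your own. Each camera call takes 0.05 s, during which the arm holds its last target. There are 200 camera calls.

## Task

Help me load the sample disc: pour all eight yellow sample cups out of the beaker into the blue tray and stand the empty beaker upright on the bench, because you will then need your hand for the cover. Then lift the sampler's blue-framed clear cover and finish holding it steady, half open at 45 degrees, while I load; it has no stay and falls shut, so keep hold of it to the end and never let it drop. Leave the tube rack, bottles, vial and timer where they are.

Things in the scene. Friction and masses are not known exactly. Their poses are not given: they have to be found in the camera images.
- beaker_mid (a point): pale plastic beaker, open at the top, outer diameter 54 at the base and 68 at the rim, 85 mm tall, wall 3, floor 4 mm, 60 g, standing upright with the cups inside; the point is on its axis half-way up (42.5 mm above its underside), z points to its mouth. At this height it is 61 mm across. Slippery inside: the cups slide out when it is tipped past about 115 degrees
- cup0_mid (a point): yellow sample cup, a stub cylinder of diameter 18 and height 22 mm, 10 g; the point is its centre. The eight start in the beaker in two layers of four, up to 49 mm above its underside
- cup1_mid (a point): another yellow sample cup, like the first; the point is its centre
- cup2_mid (a point): another yellow sample cup, like the first; the point is its centre
- cup3_mid (a point): another yellow sample cup, like the first; the point is its centre
- cup4_mid (a point): another yellow sample cup, like the first; the point is its centre
- cup5_mid (a point): another yellow sample cup, like the first; the point is its centre
- cup6_mid (a point): another yellow sample cup, like the first; the point is its centre
- cup7_mid (a point): another yellow sample cup, like the first; the point is its centre
- tray: blue open tray fixed to the bench, 150 x 150 mm, 45 mm high, walls and floor 4 mm; the origin is the centre of its underside, z up, x and y along its sides
- cover_hinge (a point): middle of the cover's hinge axis, at the back of the sampler: a grey and blue sample-disc unit fixed to the bench, 300 mm deep, 250 wide, deck 100 mm high, drive housing and sampling arm (256 mm high) behind the hinge, clear of the cover. x points from the cover's front to its hinge (away from the robot), y along the hinge, z up; axes fixed to the sampler
- cover_tab (a point): grip point in the cover's finger tab: a flat blue tab 26 mm wide (along the hinge), 14 mm thick, level when shut, that sticks out 45 mm from the middle of the cover's front edge. The point is at mid-thickness, 28 mm out from that edge, 270 mm in front of the hinge and 15 mm above it when shut. Its sides and the space below are free; the sampler's front face is 50 mm behind it. Turns with the cover
- cover (a joint): opening angle of the cover in rad, 0 shut, 0.785 is 45 degrees, stop at 1.4; opening, its front edge rises and goes back over the hinge. The cover is a blue frame with a clear window, 222 mm wide, 26 mm deep, 242 mm from hinge to front edge, about 0.45 kg; its own weight shuts it from every angle, it takes about 2 N upward at the tab
- tube_rack: white tube rack, 70 x 160 mm and 103 mm tall with its capped sample tubes, standing on the bench, to be left alone; origin at the centre of its underside
- reagent: amber reagent bottle with blue cap, diameter 60, 120 mm tall, standing on the bench, to be left alone; origin at the centre of its underside
- wash_bottle: white wash bottle with red cap and spout, diameter 68, 170 mm tall, standing on the bench, to be left alone; origin at the centre of its underside
- vial: small amber calibrator vial with white cap, diameter 24, 45 mm tall, standing on the bench, to be left alone; origin at the centre of its underside
- timer: flat white lab timer, 70 x 65 x 18 mm, standing on the bench, to be left alone; origin at the centre of its underside
There are look-alikes about, which are no part of the job. Leave any red or turquoise look-alike of the part that bears beaker_mid alone.

How it is judged:
By the outcome, as a careful person would: the job done as asked, in the order asked, and still so for the second after the job is handed in, while the arm keeps its last pose, push and grip.
It also fails if it takes over 72 s, if anything falls off the work surface, if the arm or the gripper's body presses on something with over 40 N, if the wrist force passes 120 N, or if a joint passes its speed limit or range.

## Working session

There is one attempt and no reset: what is moved stays moved. The work goes in short steps, Python scripts to look and compute and a tool call to move; the robot and the scene stay as the last step left them, time stands still between calls to the robot, and variables do not carry over. Pictures are saved under pics/ and viewed, at most 10 in all, crops included, and the job is handed in when it is done.

Besides the shell and the picture viewer there is one more tool, called after "Emit:" as name(argument=value, ...) on one line, values as JSON. apply_moves: Moves the arm, as the interface text tells. Its arguments: {"type":"object","properties":{"dp":{"type":"array"},"twist":{"type":"array"},"fingers":{"type":"array"},"newtons":{"type":"number"}},"required":["dp","twist","fingers"]}

```bash
mkdir -p pics; ls; python3 - <<'E'
from bench import ctrl,get_image,calibration
import cv2
for n in("side","top"):
    cv2.imwrite(f"pics/{n}0.png",get_image(n)[:,:,::-1]); print(n,calibration(n))
print(ctrl.get_state())
E
```

```text
pics
side {'fx': 554.8651892166489, 'fy': 554.8651892166489, 'cx': 330.0917008263042, 'cy': 241.5750879155864, 'eye': array([0.05373247, 0.78920954, 0.78238501]), 'attitude': array([ 0.32657032, -1.20831629, -2.34505109])}
top {'fx': 536.8007342009375, 'fy': 536.8007342009375, 'cx': 329.7124308368902, 'cy': 240.69664300490146, 'eye': array([ 0.44537733, -0.03913907,  1.27997164]), 'attitude': array([ 0.06373078, -0.06819357, -1.56725471])}
{'time': 0.1, 'joint_positions': array([ 1.22105445,  0.32173468, -0.07010296,  1.45156289,  0.02257712,
        1.37080089, -0.05689988]), 'qd': array([ 0.00174205, -0.00313874, -0.00220744, -0.0017918 , -0.00047459,
       -0.00049114,  0.00042709]), 'joint_torque': array([ 3.62152678e-04, -4.92571843e+01, -4.05646591e-01, -3.13397813e+01,
       -6.43079868e-02,  3.95189342e-02,  1.02325166e-04]), 'position': array([ 0.23110796, -0.60699022,  0.22157527]), 'tool_rot': array([-3.08808865e+00, -5.68133985e-01,  5.89783634e-04]), 'ft_force': array([-0.2906679 ,  0.78539012,  0.05805915]), 'torque': array([0.00853734, 0.02264661, 0.03397763]), 'grip_force': 0.0, 'grip_width': 0.997267580345667}
```

View pics/side0.png

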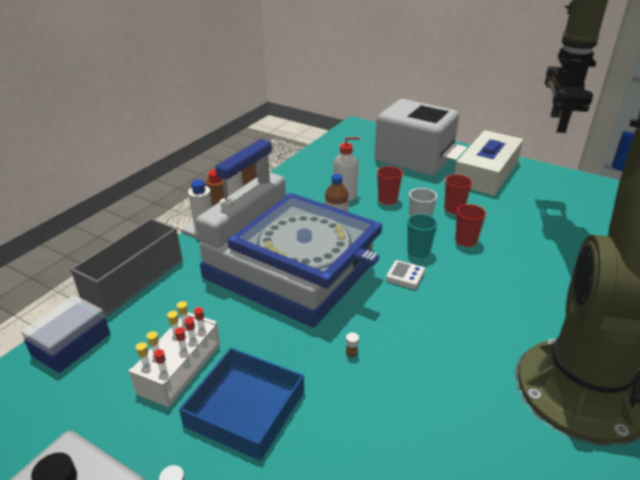

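View pics/top0.png

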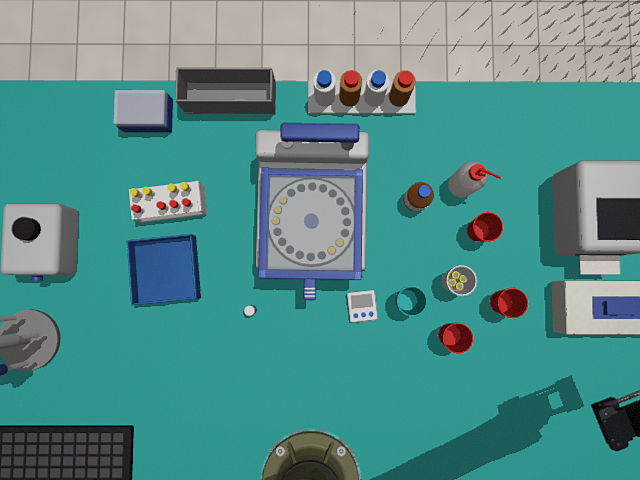

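The side view shows the pale beaker at (423,203), behind the turquoise one at (421,235). In the top view the beaker with the yellow cups is at (461,281), the tray at (164,270), the tab at (310,290), the timer at (362,306) and the vial at (250,311). Red beakers are at (455,337), (509,303) and (487,227), and a turquoise one is at (410,301).

```bash
cat > h.py <<'E'
import numpy as np, cv2
from scipy.spatial.transform import Rotation as R
from bench import ctrl,get_image,calibration
def onplane(n,u,v,z):
    c=calibration(n); d=R.from_rotvec(c['attitude']).apply([(u-c['cx'])/c['fx'],-(v-c['cy'])/c['fy'],-1]); e=c['eye']
    return e+d*(z-e[2])/d[2]
def proj(n,p):
    c=calibration(n); q=R.from_rotvec(c['attitude']).inv().apply(np.array(p)-c['eye'])
    return np.array([c['cx']-c['fx']*q[0]/q[2],c['cy']+c['fy']*q[1]/q[2]])
E
python3 - <<'E'
from h import *
np.set_printoptions(precision=4,suppress=True)
im=cv2.imread('pics/top0.png');s=cv2.imread('pics/side0.png')
hsv=cv2.cvtColor(im,cv2.COLOR_BGR2HSV)
def blobs(m,a=60):
    n,l,st,ce=cv2.connectedComponentsWithStats(m.astype('uint8'))
    return [(st[i],ce[i],l==i) for i in range(1,n) if st[i][4]>a]
H,S,V=[hsv[...,i].astype(int) for i in range(3)]
# beaker rim: non-green in window -> ellipse of outline
def outline(win,mask):
    x0,y0,x1,y1=win; m=np.zeros_like(mask);m[y0:y1,x0:x1]=mask[y0:y1,x0:x1]
    c=max(cv2.findContours(m.astype('uint8'),cv2.RETR_EXTERNAL,cv2.CHAIN_APPROX_NONE)[0],key=cv2.contourArea);return c
pale=(S<60)&(V>110)
c=outline((435,255,490,305),pale|((H>20)&(H<35)))
e=cv2.minEnclosingCircle(c);print('pale circ',e,'bbox',cv2.boundingRect(c),onplane('top',*e[0],.085))
red=((H<8)|(H>172))&(S>120)
for w in [(430,310,480,365),(485,280,535,325),(463,205,510,248)]:
    e=cv2.minEnclosingCircle(outline(w,red));print('red',e,onplane('top',*e[0],.085))
tq=(H>80)&(H<98)&(V<120)
e=cv2.minEnclosingCircle(outline((390,280,432,322),tq));print('tq',e,onplane('top',*e[0],.085))
blue=(H>100)&(H<125)&(S>120)
c=outline((115,225,215,315),blue);r=cv2.minAreaRect(c);print('tray rect',r)
print([onplane('top',*p,.045) for p in cv2.boxPoints(r)],onplane('top',*r[0],.045))
c=outline((295,280,325,305),blue|((S<60)&(V>100)));r=cv2.boundingRect(c);print('tab',r)
for z in (.1,.115,.13):print('tab front edge',onplane('top',r[0]+r[2]/2,r[1]+r[3],z))
c=outline((225,160,380,284),blue);print('frame',cv2.minAreaRect(c),cv2.boundingRect(c))
c=outline((340,285,382,326),(S<60)&(V>100));r=cv2.minAreaRect(c);print('timer',r,onplane('top',*r[0],.018))
c=outline((235,300,262,320),(S<60)&(V>100));r=cv2.minAreaRect(c);print('vial',r,onplane('top',*r[0],.045))
big=lambda a:cv2.resize(a,None,fx=4,fy=4,interpolation=cv2.INTER_CUBIC)
cv2.imwrite('pics/c0.png',np.hstack([big(im[230:330,290:390]),big(s[200:300,300:400])]))
E
```

```text
pale circ ((461.32513427734375, 280.2486267089844), 15.424989700317383) bbox (446, 265, 31, 31) [ 0.4586 -0.335   0.085 ]
red ((455.5, 336.8333435058594), 17.51992416381836) [ 0.3343 -0.32    0.085 ]
red ((508.5, 303.0), 18.927593231201172) [ 0.4086 -0.4387  0.085 ]
red ((484.23529052734375, 227.4705810546875), 18.100643157958984) [ 0.5767 -0.3886  0.085 ]
tq ((411.7454528808594, 300.5636291503906), 13.948723793029785) [ 0.4135 -0.2244  0.085 ]
tray rect ((162.95547485351562, 269.054443359375), (64.9759292602539, 70.54814910888672), 84.2894058227539)
[array([0.5492, 0.4305, 0.045 ]), array([0.5659, 0.2691, 0.045 ]), array([0.4174, 0.2508, 0.045 ]), array([0.4011, 0.4106, 0.045 ])] [0.483  0.3403 0.045 ]
tab (304, 280, 12, 20)
tab front edge [0.4146 0.0004 0.1   ]
tab front edge [ 0.415  -0.0001  0.115 ]
tab front edge [ 0.4154 -0.0006  0.13  ]
frame ((311.00494384765625, 225.84591674804688), (103.26657104492188, 114.69690704345703), 1.8279682397842407) (258, 167, 104, 117)
timer ((361.96923828125, 305.75390625), (30.512542724609375, 27.78377914428711), 82.87498474121094) [ 0.3994 -0.1183  0.018 ]
vial ((249.0, 310.0), (10.0, 10.0), 90.0) [0.3901 0.1414 0.045 ]
```

View pics/c0.png

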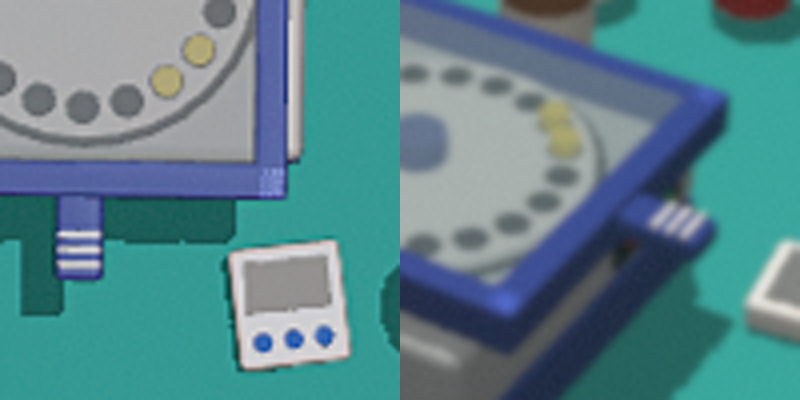

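The crop shows the tab ahead of the cover frame: in the top view its front edge is at about (310,299), and in the side view its tip is at about (376,258). The timer lies clear, to the right.

```bash
cat >> h.py <<'E'
def pose(f_az,tilt,g,back=.019):
    """tool y to the right, tilted forward from down by tilt(deg), heading f_az(deg); g = grasp point -> (R, tcp)"""
    a=np.radians(f_az);t=np.radians(tilt);f=np.array([np.cos(a),np.sin(a),0]);u=np.array([0,0,1.])
    z=np.sin(t)*f-np.cos(t)*u; y=np.array([np.sin(a),-np.cos(a),0]); M=np.c_[np.cross(y,z),y,z]
    return R.from_matrix(M),np.array(g)+back*z
def rows(Rt,pt,n,R0=None,p0=None):
    s=ctrl.get_state()
    if R0 is None:R0,p0=R.from_rotvec(s['tool_rot']),s['position']
    w=(R0.inv()*Rt).as_rotvec(); st=R.from_rotvec(w/n); Rc=R0;d=[]
    for i in range(n): d.append(np.round(Rc.inv().apply((pt-p0)/n),4).tolist());Rc=Rc*st
    print('n',n,'dist',np.round(np.linalg.norm(pt-p0),3),'ang',np.round(np.linalg.norm(w),3),'twist',np.round(w/n,4).tolist());print('dp',d)
    return Rt,pt
def gp():
    s=ctrl.get_state();return s['position']-.019*R.from_rotvec(s['tool_rot']).apply([0,0,1])
E
python3 - <<'E'
from h import *
print(proj('side',[.4586,-.335,.085]),proj('side',[.483,.3403,.045]))
for z in(.1,.115,.13,.14):print(z,proj('side',[.415,0,z+.007]),proj('top',[.415,0,z+.007]))
im=cv2.imread('pics/side0.png');h=cv2.cvtColor(im,cv2.COLOR_BGR2HSV)
m=((h[...,1]<60)&(h[...,2]>110)).astype('uint8');m[:180]=0;m[225:]=0;m[:,:400]=0;m[:,445:]=0
print('pale side bbox',cv2.boundingRect(m))
b=((h[...,0]>100)&(h[...,0]<125)&(h[...,1]>120)).astype('uint8');n,l,st,ce=cv2.connectedComponentsWithStats(b);print([ (s[:4].tolist(),c.round()) for s,c in zip(st,ce) if 500<s[4]<50000])
Rt,pt=pose(-36,38,[.40,-.292,.26]); print(pt); rows(Rt,pt,16)
E
```

```text
[422.937544   195.18317012] [244.7903986  389.86383955]
0.1 [376.93745652 265.79959229] [310.07252371 299.89160665]
0.115 [377.36711869 259.762776  ] [309.83812744 300.07323181]
0.13 [377.80374346 253.62813408] [309.59756451 300.2596353 ]
0.14 [378.09877879 249.48284459] [309.43364205 300.38665286]
pale side bbox (409, 188, 28, 27)
[([217, 140, 53, 37], array([242., 157.])), ([201, 193, 181, 134], array([297., 269.])), ([26, 318, 83, 54], array([ 71., 348.])), ([180, 349, 123, 111], array([243., 402.]))]
[ 0.40946353 -0.29887566  0.2450278 ]
n 16 dist 0.357 ang 1.178 twist [-0.0206, 0.038, 0.0596]
dp [[0.0173, -0.014, -0.0014], [0.0165, -0.015, -0.0011], [0.0156, -0.0159, -0.0008], [0.0146, -0.0168, -0.0006], [0.0136, -0.0177, -0.0004], [0.0125, -0.0184, -0.0003], [0.0114, -0.0191, -0.0002], [0.0103, -0.0198, -0.0002], [0.0091, -0.0204, -0.0002], [0.0079, -0.0209, -0.0003], [0.0066, -0.0213, -0.0005], [0.0054, -0.0216, -0.0007], [0.0041, -0.0219, -0.001], [0.0028, -0.0221, -0.0013], [0.0016, -0.0222, -0.0017], [0.0003, -0.0222, -0.0021]]
```

Emit:
apply_moves(dp=[[0.0173, -0.014, -0.0014], [0.0165, -0.015, -0.0011], [0.0156, -0.0159, -0.0008], [0.0146, -0.0168, -0.0006], [0.0136, -0.0177, -0.0004], [0.0125, -0.0184, -0.0003], [0.0114, -0.0191, -0.0002], [0.0103, -0.0198, -0.0002]], twist=[[-0.0206, 0.038, 0.0596], [-0.0206, 0.038, 0.0596], [-0.0206, 0.038, 0.0596], [-0.0206, 0.038, 0.0596], [-0.0206, 0.038, 0.0596], [-0.0206, 0.038, 0.0596], [-0.0206, 0.038, 0.0596], [-0.0206, 0.038, 0.0596]], fingers=[0, 0, 0, 0, 0, 0, 0, 0])

```text
time: 0.9
position: [0.3206, -0.4526, 0.2337]
tool_rot: [2.99, -0.181, 0.494]
ft_force: [0.4, 0.2, 0.2]
grip_width: 1.001
grip_force: 0.0
```

Emit:
apply_moves(dp=[[0.0091, -0.0204, -0.0002], [0.0079, -0.0209, -0.0003], [0.0066, -0.0213, -0.0005], [0.0054, -0.0216, -0.0007], [0.0041, -0.0219, -0.001], [0.0028, -0.0221, -0.0013], [0.0016, -0.0222, -0.0017], [0.0003, -0.0222, -0.0021], [0, 0, 0]], twist=[[-0.0206, 0.038, 0.0596], [-0.0206, 0.038, 0.0596], [-0.0206, 0.038, 0.0596], [-0.0206, 0.038, 0.0596], [-0.0206, 0.038, 0.0596], [-0.0206, 0.038, 0.0596], [-0.0206, 0.038, 0.0596], [-0.0206, 0.038, 0.0596], [0, 0, 0]], fingers=[0, 0, 0, 0, 0, 0, 0, 0, 0])

```text
time: 1.8
position: [0.4497, -0.3344, 0.2261]
tool_rot: [2.695, -0.86, 0.878]
ft_force: [0.4, -0.0, -0.5]
grip_width: 1.0
grip_force: 0.0
```

```bash
python3 - <<'E'
from h import *
np.set_printoptions(precision=4,suppress=True)
s=ctrl.get_state();print(s['joint_positions'],s['position'],s['tool_rot'])
Rt,pt=pose(-36,38,[.40,-.292,.26]);print('target',pt,Rt.as_rotvec())
# fit simple S-R-S model: H,L1,L2,L3 from two states
Q=[([1.22105,.32173,-.0701,1.45156,.02258,1.3708,-.0569],[.23111,-.60699,.22158],[-3.08808865,-.568133985,.000589784]),(s['joint_positions'],s['position'],s['tool_rot'])]
from itertools import product
from scipy.optimize import least_squares
def fk(q,L,sg,off):
    Rr=R.identity();p=np.array([0,0,0.]);ax='zyzyzyz'
    ln=[L[0],0,L[1],0,L[2],0,L[3]]
    for i in range(7):
        Rr=Rr*R.from_euler(ax[i],sg[i]*q[i]+(off if i==6 else 0)); 
        p=p+Rr.apply([0,0,ln[i]])
    return Rr,p
best=[]
for sg3,sg5,sg7,off in product([1,-1],[1,-1],[1,-1],[0,np.pi/2,np.pi,-np.pi/2]):
    sg=[-1,1,sg3,1,sg5,1,sg7]
    e=sum((fk(q,[0]*4,sg,off)[0].inv()*R.from_rotvec(r)).magnitude() for q,p,r in Q)
    A=[];b=[]
    for q,p,r in Q:
        A.append(np.c_[tuple(fk(q,np.eye(4)[k],sg,off)[1] for k in range(4))]);b.append(p)
    x,res,rk,_=np.linalg.lstsq(np.vstack(A),np.hstack(b),rcond=None)
    best.append((e,sg,off,x,res))
best.sort(key=lambda t:t[0]);[print(b) for b in best[:3]]
E
```

```text
[ 0.777  -0.3005 -0.1612  2.2102 -0.0874  0.602  -1.5253] [ 0.4497 -0.3344  0.2261] [ 2.6948 -0.8603  0.8777]
target [ 0.4095 -0.2989  0.245 ] [ 2.6573 -0.8634  0.915 ]
(9.548596852167474e-06, [-1, 1, -1, 1, -1, 1, -1], 1.5707963267948966, array([0.2531, 0.4384, 0.5205, 0.3394]), array([0.0014]))
(0.21995211909069484, [-1, 1, -1, 1, 1, 1, -1], 1.5707963267948966, array([0.2446, 0.4322, 0.525 , 0.3232]), array([0.0019]))
(0.40108837119138063, [-1, 1, 1, 1, 1, 1, -1], 1.5707963267948966, array([0.2746, 0.1727, 0.5942, 0.0619]), array([0.0311]))
```

```bash
python3 - <<'E'
from h import *
a=pose(-36.1,38,[.4586,-.335,.14]);rows(*a,5)
b=pose(-36.1,38,[.4586,-.335,.064]);print(b[1]);rows(*b,5,*a)
E
```

```text
n 5 dist 0.103 ang 0.04 twist [-0.0031, 0.0072, 0.0014]
dp [[-0.0087, -0.0007, 0.0186], [-0.0089, -0.0008, 0.0186], [-0.009, -0.0008, 0.0185], [-0.0092, -0.0009, 0.0184], [-0.0093, -0.0009, 0.0184]]
[ 0.46805152 -0.34189216  0.0490278 ]
n 5 dist 0.076 ang 0.0 twist [0.0, 0.0, 0.0]
dp [[-0.0094, 0.0, 0.012], [-0.0094, 0.0, 0.012], [-0.0094, 0.0, 0.012], [-0.0094, 0.0, 0.012], [-0.0094, 0.0, 0.012]]
```

Emit:
apply_moves(dp=[[-0.0087, -0.0007, 0.0186], [-0.0089, -0.0008, 0.0186], [-0.009, -0.0008, 0.0185], [-0.0092, -0.0009, 0.0184], [-0.0093, -0.0009, 0.0184], [0, 0, 0], [0, 0, 0]], twist=[[-0.0031, 0.0072, 0.0014], [-0.0031, 0.0072, 0.0014], [-0.0031, 0.0072, 0.0014], [-0.0031, 0.0072, 0.0014], [-0.0031, 0.0072, 0.0014], [0, 0, 0], [0, 0, 0]], fingers=[0, 0, 0, 0, 0, 0, 0])

```text
time: 2.5
position: [0.4656, -0.3467, 0.1266]
tool_rot: [2.651, -0.873, 0.913]
ft_force: [0.2, -0.8, 1.0]
grip_width: 0.999
grip_force: 0.0
```

```bash
python3 - <<'E'
from h import *
np.set_printoptions(precision=4,suppress=True)
s=ctrl.get_state();print(s['joint_positions'].tolist(),s['position'].tolist(),s['tool_rot'].tolist(),gp())
a=pose(-36.1,38,[.4586,-.335,.14]);b=pose(-36.1,38,[.4586,-.335,.064]);rows(*b,5)
cv2.imwrite('pics/s1.png',np.hstack([get_image('side')[100:340,330:600,::-1],get_image('top')[180:420,360:630,::-1]]))
E
```

```text
[0.8298977595422414, -0.13769245893595233, -0.2482155580749433, 2.3202640735846476, 0.02194095300545453, 0.29216143566341, -1.6536470785765125] [0.46557509809987085, -0.3466892794062693, 0.12658888622831982] [2.650971728705073, -0.8731305437355655, 0.9134351428062127] [ 0.4562 -0.3397  0.1416]
n 5 dist 0.078 ang 0.007 twist [0.0009, -0.0001, -0.0009]
dp [[-0.0097, -0.0011, 0.0121], [-0.0097, -0.0011, 0.0121], [-0.0097, -0.0011, 0.0121], [-0.0097, -0.0011, 0.0121], [-0.0097, -0.0011, 0.0121]]
```

View pics/s1.png

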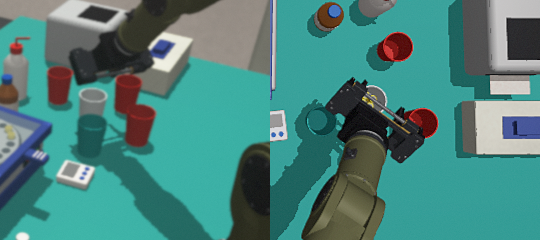

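The hand hangs over the pale beaker, with the fingers on either side of it, and the neighbouring beakers are untouched. Next I check that the low pose is within reach by fitting the arm model.

```bash
cat > kin.py <<'E'
from h import *
from scipy.optimize import least_squares
Q=[([1.22105,.32173,-.0701,1.45156,.02258,1.3708,-.0569],[.23111,-.60699,.22158]),
([0.777,-0.3005,-0.1612,2.2102,-0.0874,0.602,-1.5253],[0.4497,-0.3344,0.2261]),
([0.82990,-0.13769,-0.24822,2.32026,0.02194,0.29216,-1.65365],[0.46558,-0.34669,0.12659])]
sg=[-1,1,-1,1,-1,1,-1];ax='zyzyzyz'
lo=np.array([-2.86,-.3,-1.38,.06,-1.56,.09,-2.69]);hi=np.array([2.86,2.09,1.24,2.45,4.7,2.05,2.69])
def fk(q,P):
    H,L1,L2,L3,a1,a2,a3=P;Rr=R.identity();p=np.zeros(3)
    t=[[0,0,H],[a1,0,0],[0,0,L1],[a2,0,0],[-0*a2,0,L2],[a3,0,0],[0,0,L3]]
    for i in range(7):
        Rr=Rr*R.from_euler(ax[i],sg[i]*q[i]+(np.pi/2 if i==6 else 0));p=p+Rr.apply(t[i])
    return Rr,p
f=lambda P:np.hstack([(fk(q,P)[1]-p)*1e3 for q,p in Q]+[np.array(P[4:])*.3])
sol=least_squares(f,[.25,.44,.52,.34,0,0,0]);P=sol.x
def ik(Rt,pt,q0=None,tries=30,seed=0):
    rng=np.random.default_rng(seed);best=None
    q0=ctrl.get_state()['joint_positions'] if q0 is None else np.array(q0)
    g=lambda q:(lambda F:np.hstack([(F[1]-pt)*10,(F[0].inv()*Rt).as_rotvec()*3,(q-q0)*.003]))(fk(q,P))
    for k in range(tries):
        x0=np.clip(q0+(rng.normal(0,.4,7) if k else 0),lo+.01,hi-.01)
        s=least_squares(g,x0,bounds=(lo,hi))
        F=fk(s.x,P);e=np.linalg.norm(F[1]-pt)*1e3
        if best is None or s.cost<best[0]:best=(s.cost,e,np.degrees((F[0].inv()*Rt).magnitude()),s.x)
    return best[1:]
E
python3 - <<'E'
from kin import *
np.set_printoptions(precision=3,suppress=True)
print(P,f(P).round(2))
def t(n,*a): print(n,ik(*a,tries=6))
t('beaker38',*pose(-36.1,38,[.4586,-.335,.064]))
t('beaker25',*pose(-36.1,25,[.4586,-.335,.064]))
for z in(.18,.25,.3):t(f'pour90 {z}',*pose(35,92,[.483,.34,z]))
t('tab45',*pose(0,45,[.432,0,.116]));t('tab20',*pose(0,20,[.432,0,.116]));t('tabopen65',*pose(0,-25,[.5,0,.31]))
t('tabopen0',*pose(0,0,[.5,0,.31]))
E
```

```text
[0.276 0.465 0.501 0.338 0.116 0.025 0.093] [17.66  7.8  -3.14  6.73 10.06  9.38 -3.65 -3.96 -6.24  0.03  0.01  0.03]
beaker38 (np.float64(0.00037482004599207917), np.float64(0.0002099019610358946), array([ 0.633, -0.018, -0.004,  2.373,  0.003,  0.124, -1.574]))
beaker25 (np.float64(0.00010425240441795631), np.float64(4.757549662838981e-05), array([ 0.748,  0.074, -0.19 ,  2.193,  0.1  ,  0.442, -1.72 ]))
pour90 0.18 (np.float64(66.07261695655579), np.float64(34.78862807877304), array([-0.609, -0.3  , -0.004,  2.353, -0.004,  0.09 , -1.568]))
pour90 0.25 (np.float64(71.13956160799323), np.float64(27.080011107525785), array([-0.99 , -0.139,  1.24 ,  2.45 , -1.56 ,  0.91 ,  0.732]))
pour90 0.3 (np.float64(61.771944295633304), np.float64(24.017685320518066), array([-1.03 , -0.253,  1.24 ,  2.45 , -1.56 ,  0.825,  0.739]))
tab45 (np.float64(45.57020417033734), np.float64(4.348608141859608), array([ 1.043, -0.3  , -1.369,  2.45 , -0.242,  0.09 , -1.758]))
tab20 (np.float64(0.00012146096133005562), np.float64(1.7255375704389806e-05), array([ 0.428, -0.211, -0.553,  2.367, -0.112,  0.61 , -1.625]))
tabopen65 (np.float64(0.0005737497321777361), np.float64(0.00012574558675341522), array([ 0.246,  0.295, -0.385,  1.505,  0.048,  1.795, -1.718]))
tabopen0 (np.float64(0.0003506812590107589), np.float64(9.939720896991827e-05), array([ 0.38 , -0.002, -0.488,  1.75 , -0.001,  1.394, -1.679]))
```

```bash
cat > pour.py <<'E'
from kin import *
np.set_printoptions(precision=2,suppress=True)
def search(th,ang=132,c=(.483,.34),tries=60,hz=.20):
    t=np.radians(th);bt=np.array([np.sin(t)*-1,0,-np.cos(t)])  # up in tool frame when tilted fwd by th
    # check sign: tool x = forward*cos + up*sin -> up.x=sin
    bt[0]=np.sin(t); rng=np.random.default_rng(1);out=[]
    def g(q):
        Rr,p=fk(q,P);z=Rr.apply([0,0,1]);b=Rr.apply(bt);m=p-.019*z+.02*b;w=p-P[3]*z
        return np.hstack([(m[:2]-c)*10,max(0,hz-.05-m[2])*10,max(0,m[2]-hz-.05)*10,max(0,b[2]-np.cos(np.radians(ang)))*3,max(0,.2-w[2])*10])
    for k in range(tries):
        s=least_squares(g,rng.uniform(np.maximum(lo,[-2.86,-.3,-1.3,.1,-1.5,.1,-2.6]),hi),bounds=(lo,hi))
        if s.cost<1e-5:out.append(s.x)
    return np.array(out),bt
if __name__=='__main__':
  for th in(0,20,38,55,75):
    o,bt=search(th);print('tilt',th,len(o))
    if len(o):
        k=np.argsort(np.abs(o-[-.9,.2,0,1.8,0,.7,-1.6]).max(1))[:3]
        for q in o[k]:
            Rr,p=fk(q,P);z=Rr.apply([0,0,1]);print(q,'tcp',p,'z',z,'b',Rr.apply(bt),'wrist',p-P[3]*z)
E
timeout 300 python3 pour.py
```

```text
tilt 0 0
tilt 20 0
tilt 38 51
[-1.72  1.06  1.01  1.6   0.81  1.33 -0.74] tcp [0.5  0.31 0.23] z [ 0.67 -0.74  0.09] b [-0.4   0.63 -0.67] wrist [0.28 0.56 0.2 ]
[-1.64  1.11  1.04  1.48  0.81  1.5  -1.  ] tcp [0.49 0.31 0.27] z [ 0.53 -0.82  0.2 ] b [-0.09  0.74 -0.67] wrist [0.31 0.59 0.2 ]
[ 0.28  0.93 -0.71  1.58 -0.99  1.58 -2.13] tcp [0.46 0.36 0.24] z [-0.57  0.81  0.12] b [ 0.58 -0.46 -0.67] wrist [0.65 0.09 0.2 ]
tilt 55 49
[-1.56  0.85  0.73  1.65  0.95  1.47 -1.23] tcp [0.5  0.31 0.23] z [ 0.63 -0.78 -0.01] b [-0.02  0.73 -0.68] wrist [0.28 0.57 0.23]
[-1.66  1.15  1.09  1.46  0.75  1.52 -1.21] tcp [0.49 0.31 0.27] z [ 0.51 -0.84  0.2 ] b [ 0.27  0.69 -0.67] wrist [0.31 0.59 0.2 ]
[ 0.2   0.87 -0.56  1.61 -0.97  1.59 -1.81] tcp [0.46 0.36 0.2 ] z [-0.58  0.81 -0.01] b [ 0.72 -0.2  -0.67] wrist [0.65 0.08 0.2 ]
tilt 75 47
[ 0.06  0.64 -0.34  1.66 -0.86  1.51 -1.88] tcp [0.46 0.36 0.17] z [-0.55  0.75 -0.37] b [ 0.73 -0.14 -0.67] wrist [0.64 0.1  0.3 ]
[-0.95  0.62 -0.14  1.67  0.96  1.64 -1.3 ] tcp [0.49 0.31 0.15] z [ 0.47 -0.76 -0.45] b [ 0.    0.74 -0.67] wrist [0.33 0.57 0.31]
[-1.31  0.53  0.3   1.81  1.02  1.44 -1.33] tcp [0.5  0.31 0.21] z [ 0.66 -0.67 -0.34] b [ 0.02  0.74 -0.67] wrist [0.27 0.54 0.32]
```

Emit:
apply_moves(dp=[[-0.0097, -0.0011, 0.0121], [-0.0097, -0.0011, 0.0121], [-0.0097, -0.0011, 0.0121], [-0.0097, -0.0011, 0.0121], [-0.0097, -0.0011, 0.0121], [0, 0, 0], [0, 0, 0]], twist=[[0.0009, -0.0001, -0.0009], [0.0009, -0.0001, -0.0009], [0.0009, -0.0001, -0.0009], [0.0009, -0.0001, -0.0009], [0.0009, -0.0001, -0.0009], [0, 0, 0], [0, 0, 0]], fingers=[0, 0, 0, 0, 0, 0, 0])

```text
time: 3.3
position: [0.469, -0.3426, 0.053]
tool_rot: [2.653, -0.866, 0.918]
ft_force: [0.3, -1.2, 0.7]
grip_width: 0.999
grip_force: 0.0
```

```bash
python3 - <<'E'
from h import *
np.set_printoptions(precision=4,suppress=True)
s=ctrl.get_state();print(s['joint_positions'].tolist(),s['position'].tolist(),s['tool_rot'],gp(),R.from_rotvec(s['tool_rot']).as_matrix())
rows(*pose(-36.1,38,[.4586,-.335,.064]),2)
E
```

```text
[0.9024949929299418, 0.01447581789130318, -0.34639172590578066, 2.375210736224666, 0.5259446414669082, 0.10133174647630204, -2.149850622471656] [0.4690284689820949, -0.3425610353693536, 0.05302478420063728] [ 2.6529 -0.8655  0.9176] [ 0.4596 -0.3356  0.068 ] [[ 0.635  -0.59    0.4987]
 [-0.4633 -0.8074 -0.3652]
 [ 0.6181  0.0009 -0.7861]]
n 2 dist 0.004 ang 0.003 twist [0.0006, -0.0015, -0.0001]
dp [[-0.0017, 0.0, 0.0012], [-0.0017, 0.0, 0.0012]]
```

Emit:
apply_moves(dp=[[0, 0, 0], [0, 0, 0], [0, 0, 0], [0, 0, 0], [0, 0, 0], [0, 0, 0], [0, 0, 0], [0, 0, 0]], twist=[[0, 0, 0], [0, 0, 0], [0, 0, 0], [0, 0, 0], [0, 0, 0], [0, 0, 0], [0, 0, 0], [0, 0, 0]], fingers=[1, 1, 1, 1, 1, 1, 1, 1], newtons=20)

```text
time: 4.1
position: [0.4689, -0.3422, 0.0523]
tool_rot: [2.654, -0.866, 0.917]
ft_force: [-1.2, 0.1, 3.9]
grip_width: 0.75
grip_force: 20.1
```

Emit:
apply_moves(dp=[[0.0123, 0, -0.0158], [0.0123, 0, -0.0158], [0.0123, 0, -0.0158], [0.0123, 0, -0.0158], [0.0123, 0, -0.0158], [0.0123, 0, -0.0158], [0.0123, 0, -0.0158], [0.0123, 0, -0.0158], [0.0123, 0, -0.0158], [0, 0, 0]], twist=[[0, -0.02, 0], [0, -0.02, 0], [0, -0.02, 0], [0, -0.02, 0], [0, -0.02, 0], [0, -0.02, 0], [0, -0.02, 0], [0, -0.02, 0], [0, -0.02, 0], [0, 0, 0]], fingers=[1, 1, 1, 1, 1, 1, 1, 1, 1, 1])

```text
time: 5.1
position: [0.48, -0.3516, 0.2272]
tool_rot: [2.757, -0.903, 0.698]
ft_force: [0.7, -0.1, -0.3]
grip_width: 0.748
grip_force: 20.1
```

```bash
python3 - <<'E'
from h import *
np.set_printoptions(precision=4,suppress=True)
s=ctrl.get_state();print(s['joint_positions'].tolist(),s['position'].tolist(),s['tool_rot'],s['grip_width']*87,gp())
cv2.imwrite('pics/s2.png',np.hstack([get_image('side')[60:300,330:600,::-1],get_image('top')[180:420,360:630,::-1]]))
E
```

```text
[0.941011545747553, -0.1426324649393791, -0.34304662275200415, 2.026446193020615, -0.03270043371143047, 0.7527325347047826, -1.5967790628206655] [0.4799877316758743, -0.3516305268740821, 0.2272345326563917] [ 2.7568 -0.9032  0.698 ] 65.05589291789424 [ 0.4727 -0.3462  0.2439]
```

View pics/s2.png

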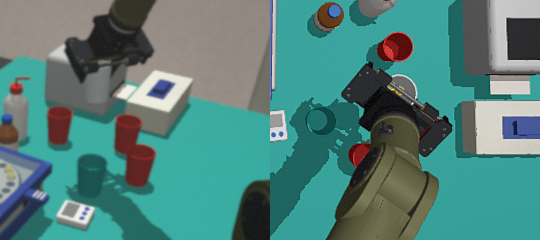

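The beaker is lifted upright with its cups. The reds and the turquoise are undisturbed. Now I refit the arm model and plan the pour.

```bash
cat > kin2.py <<'E'
import kin; from kin import *
Q+= [([0.902495,0.014476,-0.346392,2.375211,0.525945,0.101332,-2.149851],[0.469028,-0.342561,0.053025]),
([0.941012,-0.142632,-0.343047,2.026446,-0.0327,0.752733,-1.596779],[0.479988,-0.351631,0.227235])]
def fk(q,P):
    Rr=R.identity();p=np.array([P[13],P[14],0.])
    t=[[0,0,P[0]],[P[4],P[5],0],[P[6],P[7],P[1]],[P[8],P[9],0],[P[10],P[11],P[2]],[P[12],P[15],0],[0,0,P[3]]]
    for i in range(7):
        Rr=Rr*R.from_euler(ax[i],sg[i]*q[i]+(np.pi/2 if i==6 else 0));p=p+Rr.apply(t[i])
    return Rr,p
f=lambda P:np.hstack([(fk(q,P)[1]-p)*1e3 for q,p in Q]+[np.array(P[4:])*10])
P=least_squares(f,[.25,.44,.52,.34]+[0]*12).x
kin.P=P;kin.fk=fk
E
python3 - <<'E'
from kin2 import *
np.set_printoptions(precision=3,suppress=True)
print(P);print(f(P)[:15])
E
```

```text
[ 0.249  0.467  0.513  0.368 -0.    -0.014 -0.001 -0.005 -0.002 -0.005
  0.001 -0.    -0.001 -0.001 -0.001 -0.   ]
[-0.001 -0.001  0.009 -0.    -0.003  0.014 -0.004  0.019  0.015  0.006
 -0.005 -0.007 -0.001 -0.01  -0.031]
```

```bash
cat > plan.py <<'E'
from kin2 import *
np.set_printoptions(precision=3,suppress=True)
bt=np.array([.618,.001,-.786]);c=np.array([.483,.34])
box=np.array([[x,y,z] for x in(-.0375,.0375) for y in(-.095,.095) for z in(-.07,-.2)])
def info(q):
    Rr,p=fk(q,P);z=Rr.apply([0,0,1]);b=Rr.apply(bt);g=p-.019*z
    return dict(R=Rr,p=p,z=z,b=b,g=g,m=g+.017*b,base=g-.068*b,low=(p+Rr.apply(box))[:,2].min(),w=p-P[3]*z)
h=lambda v:max(0,v)
if __name__=='__main__':
    qs=ctrl.get_state()['joint_positions'];rng=np.random.default_rng(0);A=np.radians(138);out=[]
    def g(x):
        a,d=info(x[:7]),info(x[7:])
        return np.hstack([(d['m'][:2]-c)*10,h(.15-d['m'][2])*10,h(d['m'][2]-.20)*10,h(d['b'][2]-np.cos(A))*5,h(.07-d['low'])*20,h(.26-d['w'][2])*10,
          (a['b']-[0,0,1])*3,[h(abs(v)-.08)*5 for v in a['g'][:2]-c],h(.2-a['g'][2])*10,h(a['g'][2]-.4)*5,h(.07-a['low'])*10,
          (x[7:]-x[:7])*.03,(x[:7]-qs)*.01])
    lim=(np.r_[lo,lo]+.04,np.r_[hi,hi]-.04)
    for k in range(40):
        x0=np.clip(np.r_[qs,qs]+rng.normal(0,.6,14)+np.r_[-1.7,[0]*6,-1.7,[0]*6],lim[0]+.01,lim[1]-.01)
        s=least_squares(g,x0,bounds=lim,max_nfev=150);out.append((s.cost,s.x))
    out.sort(key=lambda t:t[0])
    for cst,x in out[:12:3]:
        print('cost',cst)
        for q in(x[:7],x[7:]):
            d=info(q);print(' q',q,{k:d[k] for k in('p','z','b','g','m','low','w')})
    np.save('plan.npy',out[0][1])
    x=out[0][1]
    for u in np.linspace(0,1,9):
        d=info(x[:7]*(1-u)+x[7:]*u);print(u,np.degrees(np.arccos(d['b'][2])).round(),d['m'],d['base'],d['low'])
E
timeout 500 python3 plan.py
```

```text
cost 0.1987370464263353
 q [ 0.    -0.078 -0.613  1.716 -0.061  0.824 -1.543] {'p': array([0.573, 0.401, 0.385]), 'z': array([ 0.5  ,  0.363, -0.786]), 'b': array([ 0., -0.,  1.]), 'g': array([0.563, 0.395, 0.4  ]), 'm': array([0.563, 0.395, 0.417]), 'low': np.float64(0.41687596048550496), 'w': array([0.388, 0.268, 0.675])}
 q [ 0.372  0.699 -0.542  1.852 -1.22   1.521 -2.292] {'p': array([0.474, 0.37 , 0.25 ]), 'z': array([-0.297,  0.952,  0.075]), 'b': array([ 0.22 , -0.704, -0.675]), 'g': array([0.479, 0.352, 0.249]), 'm': array([0.483, 0.34 , 0.237]), 'low': np.float64(0.19763824495498317), 'w': array([0.583, 0.019, 0.223])}
cost 0.19893936157375855
 q [-0.282 -0.046 -0.384  1.695 -0.007  0.823 -1.585] {'p': array([0.572, 0.424, 0.385]), 'z': array([ 0.491,  0.375, -0.786]), 'b': array([ 0., -0.,  1.]), 'g': array([0.563, 0.417, 0.4  ]), 'm': array([0.563, 0.417, 0.417]), 'low': np.float64(0.41689744338678586), 'w': array([0.392, 0.286, 0.675])}
 q [ 0.182  0.735 -0.366  1.711 -1.179  1.71  -2.333] {'p': array([0.468, 0.368, 0.25 ]), 'z': array([-0.459,  0.885,  0.075]), 'b': arr
[... 1379 characters left out ...]
 np.float64(0.19786661691880933), 'w': array([0.17 , 0.461, 0.223])}
0.0 1.0 [0.563 0.395 0.417] [0.563 0.395 0.332] 0.41687596048550496
0.125 18.0 [0.552 0.378 0.339] [0.528 0.388 0.258] 0.32805011684307733
0.25 36.0 [0.531 0.368 0.278] [0.486 0.391 0.209] 0.26217844451046723
0.375 54.0 [0.505 0.363 0.235] [0.447 0.4   0.185] 0.21351739271099568
0.5 71.0 [0.481 0.363 0.211] [0.417 0.412 0.183] 0.17517481646089533
0.625 87.0 [0.463 0.365 0.203] [0.401 0.423 0.2  ] 0.15981882035258485
0.75 104.0 [0.457 0.364 0.208] [0.405 0.427 0.228] 0.1639074103214021
0.875 119.0 [0.464 0.356 0.221] [0.426 0.421 0.262] 0.18196700807100352
1.0 132.0 [0.483 0.34  0.237] [0.464 0.4   0.295] 0.19763824495498317
```

```bash
cat > plan2.py <<'E'
from plan import *
qu=np.array([-1.027,-.15,.143,1.848,.354,.844,-2.12]);qp=np.array([-1.567,.519,.33,2.105,1.463,1.535,-1.02])
A=np.radians(137);lim=(np.r_[lo,lo]+.05,np.r_[hi,hi]-.05)
def g(x):
    a,d=info(x[:7]),info(x[7:]);bh=d['b'][:2]/np.linalg.norm(d['b'][:2])
    return np.hstack([(d['m'][:2]-c+.03*bh)*10,h(.15-d['m'][2])*10,h(d['m'][2]-.18)*10,h(d['b'][2]-np.cos(A))*5,h(.08-d['low'])*20,h(.15-d['w'][2])*10,
      (a['b']-[0,0,1])*3,[h(abs(v)-.07)*5 for v in a['g'][:2]-c],h(.26-a['g'][2])*10,h(a['g'][2]-.36)*5,
      (x[7:]-x[:7])*.01,(x-np.r_[qu,qp])*.01])
s=least_squares(g,np.r_[qu,qp],bounds=lim);x=s.x;print(s.cost)
np.save('plan.npy',x)
for u in np.linspace(0,1,9):
    q=x[:7]*(1-u)+x[7:]*u;d=info(q);print(u,q,np.degrees(np.arccos(d['b'][2])).round(),d['g'],d['m'],d['z'],d['low'].round(3),d['w'])
E
python3 plan2.py
```

```text
0.0023060885152477303
0.0 [-1.178 -0.107  0.364  1.826  0.335  0.801 -2.055] 1.0 [0.538 0.41  0.36 ] [0.538 0.41  0.377] [ 0.549  0.283 -0.786] 0.377 [0.346 0.311 0.635]
0.125 [-1.225 -0.002  0.367  1.852  0.47   0.89  -1.938] 19.0 [0.531 0.388 0.282] [0.53  0.394 0.298] [ 0.536  0.083 -0.84 ] 0.28 [0.343 0.359 0.576]
0.25 [-1.272  0.103  0.37   1.877  0.604  0.98  -1.822] 38.0 [0.525 0.358 0.224] [0.523 0.368 0.238] [ 0.547 -0.12  -0.829] 0.21 [0.334 0.4   0.514]
0.375 [-1.319  0.208  0.374  1.903  0.739  1.07  -1.706] 57.0 [0.523 0.327 0.187] [0.519 0.34  0.196] [ 0.581 -0.304 -0.755] 0.161 [0.319 0.433 0.451]
0.5 [-1.366  0.313  0.377  1.929  0.874  1.159 -1.59 ] 75.0 [0.523 0.3   0.168] [0.518 0.316 0.173] [ 0.637 -0.449 -0.626] 0.121 [0.301 0.457 0.387]
0.625 [-1.413  0.418  0.381  1.954  1.009  1.249 -1.473] 92.0 [0.526 0.284 0.165] [0.519 0.299 0.164] [ 0.708 -0.541 -0.455] 0.105 [0.279 0.473 0.324]
0.75 [-1.46   0.522  0.384  1.98   1.144  1.338 -1.357] 109.0 [0.529 0.282 0.172] [0.519 0.295 0.166] [ 0.782 -0.567 -0.258] 0.109 [0.256 0.48  0.262]
0.875 [-1.507  0.627  0.388  2.006  1.278  1.428 -1.241] 124.0 [0.528 0.295 0.184] [0.518 0.304 0.175] [ 0.849 -0.526 -0.053] 0.127 [0.231 0.478 0.202]
1.0 [-1.554  0.732  0.391  2.031  1.413  1.517 -1.124] 136.0 [0.521 0.322 0.196] [0.51  0.327 0.184] [ 0.896 -0.42   0.143] 0.133 [0.208 0.469 0.146]
```

```bash
cat > emit.py <<'E'
from plan import *
def emit(poses,R0=None,p0=None):
    s=ctrl.get_state()
    if R0 is None:R0,p0=R.from_rotvec(s['tool_rot']),s['position']
    D,T=[],[];md=ma=0
    for Rt,pt in poses:
        d=R0.inv().apply(pt-p0);w=(R0.inv()*Rt).as_rotvec();D.append(np.round(d,3).tolist());T.append(np.round(w,3).tolist())
        # propagate rounded command
        p0=p0+R0.apply(D[-1]);R0=R0*R.from_rotvec(T[-1]);md=max(md,np.linalg.norm(d));ma=max(ma,np.linalg.norm(w))
    print('max step',md.round(3),ma.round(3))
    for i in range(0,len(D),10):print('dp',D[i:i+10],'\ntw',T[i:i+10])
E
python3 - <<'E'
from emit import *
x=np.load('plan.npy');d=info(x[:7])
g0=gp();az0=np.degrees(np.arctan2(g0[1],g0[0]));r0=np.hypot(*g0[:2]);az1=np.degrees(np.arctan2(d['g'][1],d['g'][0]));r1=np.hypot(*d['g'][:2]);h1=np.degrees(np.arctan2(d['z'][1],d['z'][0]))
L=[]
for u in np.linspace(1/28,1,28):
    uz=min(1,u*3.5);a=az0+(az1-az0)*u;r=r0+(r1-r0)*u;hd=-36.2+(h1+36.2)*u
    L.append(pose(hd,28+10*u,[r*np.cos(np.radians(a)),r*np.sin(np.radians(a)),g0[2]+(.36-g0[2])*uz]))
emit(L)
E
```

```text
max step 0.032 0.043
dp [[0.01, -0.027, -0.012], [0.009, -0.028, -0.012], [0.01, -0.027, -0.012], [0.009, -0.028, -0.012], [0.009, -0.028, -0.012], [0.009, -0.028, -0.013], [0.01, -0.028, -0.012], [0.009, -0.029, -0.012], [0.001, -0.028, 0.001], [0.001, -0.029, 0.0]] 
tw [[0.024, 0.004, -0.035], [0.019, 0.006, -0.035], [0.019, 0.007, -0.035], [0.019, 0.006, -0.034], [0.02, 0.006, -0.035], [0.019, 0.006, -0.034], [0.02, 0.007, -0.034], [0.021, 0.006, -0.034], [0.02, 0.006, -0.034], [0.021, 0.006, -0.034]]
dp [[0.001, -0.029, 0.001], [0.001, -0.029, 0.0], [0.0, -0.029, 0.0], [0.001, -0.03, 0.001], [-0.0, -0.029, -0.0], [-0.0, -0.03, -0.0], [-0.0, -0.03, -0.001], [-0.001, -0.03, 0.0], [-0.0, -0.03, -0.0], [-0.001, -0.03, -0.001]] 
tw [[0.02, 0.007, -0.033], [0.021, 0.006, -0.034], [0.022, 0.006, -0.033], [0.021, 0.006, -0.033], [0.022, 0.007, -0.033], [0.022, 0.006, -0.033], [0.022, 0.006, -0.033], [0.022, 0.006, -0.033], [0.022, 0.006, -0.033], [0.023, 0.007, -0.032]]
dp [[-0.0, -0.031, -0.0], [-0.001, -0.03, -0.001], [-0.002, -0.031, -0.001], [-0.001, -0.031, -0.001], [-0.001, -0.031, -0.001], [-0.002, -0.031, -0.002], [-0.002, -0.032, -0.001], [-0.002, -0.031, -0.002]] 
tw [[0.023, 0.006, -0.032], [0.023, 0.006, -0.032], [0.023, 0.006, -0.032], [0.024, 0.007, -0.032], [0.023, 0.006, -0.032], [0.024, 0.006, -0.031], [0.024, 0.006, -0.032], [0.025, 0.007, -0.031]]
```

Emit:
apply_moves(dp=[[0.01, -0.027, -0.012], [0.009, -0.028, -0.012], [0.01, -0.027, -0.012], [0.009, -0.028, -0.012], [0.009, -0.028, -0.012], [0.009, -0.028, -0.013], [0.01, -0.028, -0.012], [0.009, -0.029, -0.012], [0.001, -0.028, 0.001], [0.001, -0.029, 0.0]], twist=[[0.024, 0.004, -0.035], [0.019, 0.006, -0.035], [0.019, 0.007, -0.035], [0.019, 0.006, -0.034], [0.02, 0.006, -0.035], [0.019, 0.006, -0.034], [0.02, 0.007, -0.034], [0.021, 0.006, -0.034], [0.02, 0.006, -0.034], [0.021, 0.006, -0.034]], fingers=[1, 1, 1, 1, 1, 1, 1, 1, 1, 1])

```text
time: 6.2
position: [0.6178, -0.1075, 0.3453]
tool_rot: [2.942, -0.344, 0.834]
ft_force: [-0.7, -0.8, -2.6]
grip_width: 0.751
grip_force: 20.1
```

Emit:
apply_moves(dp=[[0.001, -0.029, 0.001], [0.001, -0.029, 0.0], [0.0, -0.029, 0.0], [0.001, -0.03, 0.001], [0, -0.029, 0], [0, -0.03, 0], [0, -0.03, -0.001], [-0.001, -0.03, 0.0], [0, -0.03, 0], [-0.001, -0.03, -0.001]], twist=[[0.02, 0.007, -0.033], [0.021, 0.006, -0.034], [0.022, 0.006, -0.033], [0.021, 0.006, -0.033], [0.022, 0.007, -0.033], [0.022, 0.006, -0.033], [0.022, 0.006, -0.033], [0.022, 0.006, -0.033], [0.022, 0.006, -0.033], [0.023, 0.007, -0.032]], fingers=[1, 1, 1, 1, 1, 1, 1, 1, 1, 1])

```text
time: 7.2
position: [0.6345, 0.1856, 0.3456]
tool_rot: [-2.94, -0.24, -0.935]
ft_force: [-0.0, -0.3, -1.4]
grip_width: 0.749
grip_force: 20.1
```

Emit:
apply_moves(dp=[[0, -0.031, 0], [-0.001, -0.03, -0.001], [-0.002, -0.031, -0.001], [-0.001, -0.031, -0.001], [-0.001, -0.031, -0.001], [-0.002, -0.031, -0.002], [-0.002, -0.032, -0.001], [-0.002, -0.031, -0.002], [0, 0, 0]], twist=[[0.023, 0.006, -0.032], [0.023, 0.006, -0.032], [0.023, 0.006, -0.032], [0.024, 0.007, -0.032], [0.023, 0.006, -0.032], [0.024, 0.006, -0.031], [0.024, 0.006, -0.032], [0.025, 0.007, -0.031], [0, 0, 0]], fingers=[1, 1, 1, 1, 1, 1, 1, 1, 1])

```text
time: 8.1
position: [0.5446, 0.4208, 0.346]
tool_rot: [-2.747, -0.681, -0.95]
ft_force: [0.0, 0.5, -1.1]
grip_width: 0.752
grip_force: 20.1
```

```bash
python3 - <<'E'
from emit import *
x=np.load('plan.npy');s=ctrl.get_state();q=s['joint_positions'];print(q,s['position'],gp(),fk(q,P)[1],s['grip_width'])
print(x[:7],info(x[:7])['g'])
# pour rows along FK of plan, from 0 to u=0.625 (92deg) in 12 rows
emit([(lambda d:(d['R'],d['p']))(info(x[:7]*(1-u)+x[7:]*u)) for u in np.linspace(0,.68,18)[1:]])
E
```

```text
[ 0.404 -0.13  -1.093  1.786  0.045  0.767 -1.831] [0.545 0.421 0.346] [0.534 0.415 0.361] [0.544 0.421 0.346] 0.75239349229951
[-1.178 -0.107  0.364  1.826  0.335  0.801 -2.055] [0.538 0.41  0.36 ]
max step 0.031 0.116
dp [[-0.021, 0.012, 0.02], [-0.02, 0.003, 0.017], [-0.019, 0.002, 0.016], [-0.018, 0.001, 0.016], [-0.016, -0.0, 0.015], [-0.014, -0.001, 0.013], [-0.014, -0.002, 0.013], [-0.012, -0.001, 0.011], [-0.01, -0.002, 0.01], [-0.01, -0.002, 0.01]] 
tw [[-0.055, -0.044, -0.087], [-0.05, -0.045, -0.094], [-0.048, -0.045, -0.095], [-0.048, -0.045, -0.095], [-0.047, -0.046, -0.095], [-0.047, -0.045, -0.096], [-0.046, -0.045, -0.095], [-0.046, -0.046, -0.095], [-0.046, -0.046, -0.095], [-0.046, -0.046, -0.095]]
dp [[-0.008, -0.002, 0.008], [-0.007, -0.002, 0.006], [-0.006, -0.001, 0.006], [-0.005, 0.0, 0.004], [-0.004, 0.0, 0.004], [-0.004, 0.001, 0.002], [-0.003, 0.002, 0.001]] 
tw [[-0.045, -0.046, -0.094], [-0.046, -0.046, -0.094], [-0.046, -0.047, -0.093], [-0.046, -0.048, -0.092], [-0.046, -0.048, -0.091], [-0.046, -0.049, -0.09], [-0.046, -0.05, -0.089]]
```

```bash
cat > sim.py <<'E'
from emit import *
def step(q,Rt,pt):
    g=lambda v:(lambda F:np.hstack([(F[1]-pt)*100,(F[0].inv()*Rt).as_rotvec()*30,(v-q)*.1]))(fk(v,P))
    return least_squares(g,np.clip(q,lo+1e-6,hi-1e-6),bounds=(lo,hi)).x
def sim(poses,q,pr=3):
    for i,(Rt,pt) in enumerate(poses):
        q0=q;q=step(q,Rt,pt)
        if i%pr==0 or i==len(poses)-1:
            F=fk(q,P);print(i,q,'err mm/deg',(np.linalg.norm(F[1]-pt)*1e3).round(1),np.degrees((F[0].inv()*Rt).magnitude()).round(1),'dq',np.abs(q-q0).max().round(2))
    return q
E
python3 - <<'E'
from sim import *
x=np.load('plan.npy');q=ctrl.get_state()['joint_positions']
L=[(lambda d:(d['R'],d['p']))(info(x[:7]*(1-u)+x[7:]*u)) for u in np.linspace(0,1,27)[1:]]
sim(L,q)
E
```

```text
0 [ 0.41  -0.068 -1.154  1.795  0.215  0.795 -1.888] err mm/deg 0.0 0.0 dq 0.17
3 [ 0.233  0.131 -1.168  1.818  0.663  0.97  -2.012] err mm/deg 0.0 0.0 dq 0.12
6 [ 0.048  0.273 -1.103  1.843  0.921  1.164 -1.983] err mm/deg 0.0 0.0 dq 0.07
9 [-0.101  0.384 -1.032  1.867  1.102  1.346 -1.891] err mm/deg 0.0 0.0 dq 0.06
12 [-0.23   0.479 -0.957  1.892  1.25   1.513 -1.768] err mm/deg 0.0 0.0 dq 0.05
15 [-0.345  0.562 -0.877  1.918  1.384  1.665 -1.626] err mm/deg 0.0 0.0 dq 0.05
18 [-0.452  0.636 -0.793  1.943  1.515  1.8   -1.47 ] err mm/deg 0.0 0.0 dq 0.05
21 [-0.556  0.703 -0.702  1.969  1.647  1.918 -1.303] err mm/deg 0.0 0.0 dq 0.06
24 [-0.661  0.765 -0.603  1.995  1.782  2.015 -1.127] err mm/deg 0.0 0.0 dq 0.06
25 [-0.696  0.784 -0.568  2.004  1.828  2.043 -1.068] err mm/deg 0.0 0.0 dq 0.06
```

Emit:
apply_moves(dp=[[-0.021, 0.012, 0.02], [-0.02, 0.003, 0.017], [-0.019, 0.002, 0.016], [-0.018, 0.001, 0.016], [-0.016, 0, 0.015], [-0.014, -0.001, 0.013], [-0.014, -0.002, 0.013], [-0.012, -0.001, 0.011], [-0.01, -0.002, 0.01], [-0.01, -0.002, 0.01]], twist=[[-0.055, -0.044, -0.087], [-0.05, -0.045, -0.094], [-0.048, -0.045, -0.095], [-0.048, -0.045, -0.095], [-0.047, -0.046, -0.095], [-0.047, -0.045, -0.096], [-0.046, -0.045, -0.095], [-0.046, -0.046, -0.095], [-0.046, -0.046, -0.095], [-0.046, -0.046, -0.095]], fingers=[1, 1, 1, 1, 1, 1, 1, 1, 1, 1])

```text
time: 9.1
position: [0.5373, 0.3078, 0.1669]
tool_rot: [1.977, 1.413, 0.39]
ft_force: [-0.1, 0.3, -1.5]
grip_width: 0.746
grip_force: 20.1
```

```bash
python3 - <<'E'
from sim import *
x=np.load('plan.npy');s=ctrl.get_state();q=s['joint_positions'];d=info(q);print(q,s['ft_force'],'ang',np.degrees(np.arccos(d['b'][2])),d['m'],d['low'],d['w'])
L=[(lambda d:(d['R'],d['p']))(info(x[:7]*(1-u)+x[7:]*u)) for u in np.linspace(.4,.68,8)[1:]]
sim(L,q);emit(L)
E
```

```text
[-0.071  0.426 -1.076  1.872  1.151  1.395 -1.885] [-0.087  0.282 -1.539] ang 60.44040877891727 [0.521 0.329 0.189] 0.14934223367929378 [0.32  0.435 0.436]
0 [-0.126  0.458 -1.051  1.879  1.201  1.454 -1.844] err mm/deg 0.0 0.0 dq 0.06
3 [-0.258  0.545 -0.961  1.905  1.341  1.618 -1.701] err mm/deg 0.0 0.0 dq 0.05
6 [-0.377  0.622 -0.868  1.931  1.475  1.765 -1.541] err mm/deg 0.0 0.0 dq 0.05
max step 0.01 0.114
dp [[-0.003, -0.005, 0.003], [-0.007, -0.001, 0.007], [-0.006, -0.001, 0.005], [-0.005, -0.001, 0.005], [-0.005, 0.0, 0.003], [-0.003, 0.001, 0.002], [-0.004, 0.002, 0.001]] 
tw [[-0.047, -0.038, -0.097], [-0.046, -0.047, -0.094], [-0.045, -0.047, -0.092], [-0.046, -0.047, -0.093], [-0.046, -0.048, -0.091], [-0.046, -0.049, -0.09], [-0.046, -0.05, -0.089]]
```

Emit:
apply_moves(dp=[[-0.003, -0.005, 0.003], [-0.007, -0.001, 0.007], [-0.006, -0.001, 0.005], [-0.005, -0.001, 0.005], [-0.005, 0.0, 0.003], [-0.003, 0.001, 0.002], [-0.004, 0.002, 0.001]], twist=[[-0.047, -0.038, -0.097], [-0.046, -0.047, -0.094], [-0.045, -0.047, -0.092], [-0.046, -0.047, -0.093], [-0.046, -0.048, -0.091], [-0.046, -0.049, -0.09], [-0.046, -0.05, -0.089]], fingers=[1, 1, 1, 1, 1, 1, 1])

```text
time: 9.8
position: [0.5417, 0.2703, 0.1599]
tool_rot: [1.177, 1.556, -0.002]
ft_force: [-0.0, 0.1, -1.5]
grip_width: 0.75
grip_force: 20.1
```

```bash
python3 - <<'E'
from sim import *
x=np.load('plan.npy');s=ctrl.get_state();q=s['joint_positions'];d=info(q);print(q,s['ft_force'],'ang',np.degrees(np.arccos(d['b'][2])),d['m'],d['low'],d['w'])
L=[(lambda d:(d['R'],d['p']))(info(x[:7]*(1-u)+x[7:]*u)) for u in np.linspace(.68,1,19)[1:]]
sim(L,q,6);emit(L)
E
```

```text
[-0.376  0.625 -0.871  1.931  1.475  1.768 -1.542] [-0.009  0.08  -1.547] ang 99.54808021180098 [0.518 0.296 0.163] 0.10409674072927558 [0.268 0.477 0.296]
0 [-0.392  0.635 -0.857  1.935  1.496  1.787 -1.516] err mm/deg 0.0 0.0 dq 0.03
6 [-0.491  0.696 -0.77   1.959  1.616  1.899 -1.362] err mm/deg 0.0 0.0 dq 0.03
12 [-0.589  0.752 -0.678  1.983  1.74   1.995 -1.2  ] err mm/deg 0.0 0.0 dq 0.03
17 [-0.687  0.788 -0.579  2.004  1.835  2.05  -1.065] err mm/deg 0.0 0.0 dq 0.03
max step 0.006 0.05
dp [[-0.001, 0.001, -0.0], [-0.002, 0.001, -0.0], [-0.001, 0.002, -0.001], [-0.001, 0.001, -0.0], [-0.001, 0.002, -0.001], [-0.002, 0.002, -0.001], [-0.001, 0.002, -0.001], [-0.001, 0.003, -0.002], [-0.002, 0.002, -0.001], [-0.001, 0.003, -0.002]] 
tw [[-0.021, -0.022, -0.039], [-0.021, -0.023, -0.038], [-0.021, -0.023, -0.039], [-0.02, -0.023, -0.038], [-0.021, -0.023, -0.038], [-0.02, -0.023, -0.038], [-0.02, -0.024, -0.038], [-0.021, -0.024, -0.037], [-0.02, -0.024, -0.037], [-0.021, -0.024, -0.036]]
dp [[-0.002, 0.003, -0.002], [-0.001, 0.003, -0.002], [-0.002, 0.003, -0.003], [-0.002, 0.004, -0.002], [-0.001, 0.003, -0.003], [-0.002, 0.004, -0.003], [-0.003, 0.004, -0.003], [-0.002, 0.004, -0.003]] 
tw [[-0.02, -0.025, -0.036], [-0.02, -0.025, -0.036], [-0.02, -0.025, -0.036], [-0.02, -0.025, -0.035], [-0.02, -0.026, -0.035], [-0.02, -0.026, -0.034], [-0.02, -0.026, -0.035], [-0.019, -0.026, -0.033]]
```

Emit:
apply_moves(dp=[[-0.001, 0.001, 0], [-0.002, 0.001, 0], [-0.001, 0.002, -0.001], [-0.001, 0.001, 0], [-0.001, 0.002, -0.001], [-0.002, 0.002, -0.001], [-0.001, 0.002, -0.001], [-0.001, 0.003, -0.002], [-0.002, 0.002, -0.001], [-0.001, 0.003, -0.002]], twist=[[-0.021, -0.022, -0.039], [-0.021, -0.023, -0.038], [-0.021, -0.023, -0.039], [-0.02, -0.023, -0.038], [-0.021, -0.023, -0.038], [-0.02, -0.023, -0.038], [-0.02, -0.024, -0.038], [-0.021, -0.024, -0.037], [-0.02, -0.024, -0.037], [-0.021, -0.024, -0.036]], fingers=[1, 1, 1, 1, 1, 1, 1, 1, 1, 1])

```text
time: 10.8
position: [0.5443, 0.2813, 0.182]
tool_rot: [0.684, 1.505, -0.215]
ft_force: [-0.3, 0.2, -0.1]
grip_width: 0.752
grip_force: 20.0
```

Emit:
apply_moves(dp=[[-0.002, 0.003, -0.002], [-0.001, 0.003, -0.002], [-0.002, 0.003, -0.003], [-0.002, 0.004, -0.002], [-0.001, 0.003, -0.003], [-0.002, 0.004, -0.003], [-0.003, 0.004, -0.003], [-0.002, 0.004, -0.003], [0, 0, 0], [0, 0, 0]], twist=[[-0.02, -0.025, -0.036], [-0.02, -0.025, -0.036], [-0.02, -0.025, -0.036], [-0.02, -0.025, -0.035], [-0.02, -0.026, -0.035], [-0.02, -0.026, -0.034], [-0.02, -0.026, -0.035], [-0.019, -0.026, -0.033], [0, 0, 0], [0, 0, 0]], fingers=[1, 1, 1, 1, 1, 1, 1, 1, 1, 1])

```text
time: 11.8
position: [0.5378, 0.3139, 0.2001]
tool_rot: [0.316, 1.402, -0.36]
ft_force: [-0.1, 0.5, 0.1]
grip_width: 0.75
grip_force: 20.0
```

```bash
python3 - <<'E'
from sim import *
s=ctrl.get_state();q=s['joint_positions'];d=info(q);print(q,s['ft_force'],'ang',np.degrees(np.arccos(d['b'][2])),d['m'],d['low'],d['w'])
a=get_image('side')[220:480,100:400,::-1];b=get_image('top')[160:420,80:380,::-1]
cv2.imwrite('pics/s3.png',cv2.resize(np.hstack([a,b]),(800,347)))
E
```

```text
[-0.736  0.768 -0.525  2.005  1.8    2.019 -1.081] [-0.132  0.546  0.055] ang 136.41022980571682 [0.509 0.327 0.184] 0.13315461623639913 [0.207 0.469 0.146]
```

View pics/s3.png

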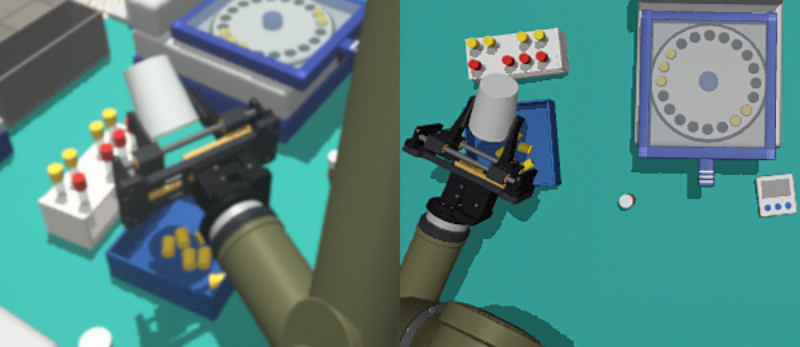

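The cups lie in the blue tray, seen under the hand in the side view at about (190,245), and the beaker is inverted over it. I turn it back upright along the same path.

```bash
python3 - <<'E'
from sim import *
x=np.load('plan.npy');q=ctrl.get_state()['joint_positions']
L=[(lambda d:(d['R'],d['p']))(info(x[:7]*(1-u)+x[7:]*u)) for u in np.linspace(1,0.1,21)[1:]]
q=sim(L,q,5);emit(L)
E
```

```text
0 [-0.696  0.743 -0.561  1.995  1.748  1.981 -1.145] err mm/deg 0.0 0.0 dq 0.06
5 [-0.508  0.605 -0.722  1.944  1.482  1.759 -1.47 ] err mm/deg 0.0 0.0 dq 0.06
10 [-0.313  0.439 -0.851  1.895  1.213  1.473 -1.748] err mm/deg 0.0 0.0 dq 0.06
15 [-0.095  0.231 -0.934  1.848  0.877  1.138 -1.942] err mm/deg 0.0 0.0 dq 0.08
19 [ 0.069  0.023 -0.915  1.811  0.453  0.873 -1.961] err mm/deg 0.0 0.0 dq 0.13
max step 0.027 0.13
dp [[0.008, -0.009, 0.007], [0.005, -0.009, 0.006], [0.005, -0.008, 0.005], [0.004, -0.007, 0.004], [0.004, -0.005, 0.003], [0.003, -0.004, 0.002], [0.004, -0.003, -0.0], [0.004, -0.002, -0.001], [0.004, -0.0, -0.003], [0.005, 0.0, -0.004]] 
tw [[0.047, 0.067, 0.082], [0.051, 0.064, 0.089], [0.051, 0.063, 0.091], [0.051, 0.062, 0.092], [0.052, 0.059, 0.095], [0.052, 0.059, 0.097], [0.052, 0.057, 0.098], [0.052, 0.056, 0.1], [0.052, 0.055, 0.101], [0.051, 0.054, 0.103]]
dp [[0.005, 0.002, -0.006], [0.007, 0.002, -0.007], [0.008, 0.003, -0.009], [0.009, 0.004, -0.01], [0.011, 0.004, -0.012], [0.012, 0.004, -0.013], [0.014, 0.004, -0.015], [0.016, 0.003, -0.016], [0.018, 0.003, -0.018], [0.019, 0.001, -0.018]] 
tw [[0.052, 0.053, 0.104], [0.051, 0.053, 0.105], [0.052, 0.052, 0.106], [0.051, 0.052, 0.106], [0.051, 0.051, 0.107], [0.052, 0.052, 0.107], [0.052, 0.051, 0.107], [0.053, 0.051, 0.108], [0.053, 0.051, 0.107], [0.054, 0.051, 0.107]]
```

Emit:
apply_moves(dp=[[0.008, -0.009, 0.007], [0.005, -0.009, 0.006], [0.005, -0.008, 0.005], [0.004, -0.007, 0.004], [0.004, -0.005, 0.003], [0.003, -0.004, 0.002], [0.004, -0.003, 0], [0.004, -0.002, -0.001], [0.004, 0, -0.003], [0.005, 0.0, -0.004]], twist=[[0.047, 0.067, 0.082], [0.051, 0.064, 0.089], [0.051, 0.063, 0.091], [0.051, 0.062, 0.092], [0.052, 0.059, 0.095], [0.052, 0.059, 0.097], [0.052, 0.057, 0.098], [0.052, 0.056, 0.1], [0.052, 0.055, 0.101], [0.051, 0.054, 0.103]], fingers=[1, 1, 1, 1, 1, 1, 1, 1, 1, 1])

```text
time: 12.9
position: [0.5372, 0.2829, 0.1543]
tool_rot: [1.553, 1.524, 0.178]
ft_force: [0.2, -0.5, -0.1]
grip_width: 0.751
grip_force: 20.0
```

Emit:
apply_moves(dp=[[0.005, 0.002, -0.006], [0.007, 0.002, -0.007], [0.008, 0.003, -0.009], [0.009, 0.004, -0.01], [0.011, 0.004, -0.012], [0.012, 0.004, -0.013], [0.014, 0.004, -0.015], [0.016, 0.003, -0.016], [0.018, 0.003, -0.018], [0.019, 0.001, -0.018]], twist=[[0.052, 0.053, 0.104], [0.051, 0.053, 0.105], [0.052, 0.052, 0.106], [0.051, 0.052, 0.106], [0.051, 0.051, 0.107], [0.052, 0.052, 0.107], [0.052, 0.051, 0.107], [0.053, 0.051, 0.108], [0.053, 0.051, 0.107], [0.054, 0.051, 0.107]], fingers=[1, 1, 1, 1, 1, 1, 1, 1, 1, 1])

```text
time: 13.9
position: [0.5422, 0.3955, 0.2806]
tool_rot: [2.793, 0.961, 0.884]
ft_force: [0.1, -0.3, -1.6]
grip_width: 0.747
grip_force: 20.0
```

```bash
python3 - <<'E'
from sim import *
s=ctrl.get_state();q=s['joint_positions'];d=info(q);print(q,s['ft_force'],'ang',np.degrees(np.arccos(d['b'][2])),d['g'])
R0,p0=R.from_rotvec(s['tool_rot']),s['position'];g0=d['g']
Rt,_=pose(60,38.2,[0,0,0]);g1=np.array([.29,.50,.22]);w=(R0.inv()*Rt).as_rotvec();L=[]
az=lambda g:np.arctan2(g[1],g[0]);rr=lambda g:np.hypot(*g[:2])
for u in np.linspace(0,1,17)[1:]:
    Ru=R0*R.from_rotvec(w*min(1,u*1.0));a=az(g0)+(az(g1)-az(g0))*u;r=rr(g0)+(rr(g1)-rr(g0))*u
    g=np.array([r*np.cos(a),r*np.sin(a),g0[2]+(g1[2]-g0[2])*u]);L.append((Ru,g+.019*Ru.apply([0,0,1])))
g2=g1.copy();D=[]
for z in np.linspace(.22,.080,8)[1:]:D.append((Rt,np.array([.29,.5,z])+.019*Rt.apply([0,0,1])))
q=sim(L,q,4);sim(D,q,2);emit(L)
E
```

```text
[ 0.166  0.025 -1.013  1.812  0.456  0.872 -1.967] [ 0.131 -0.349 -1.64 ] ang 15.158982079948181 [0.531 0.393 0.296]
0 [ 0.166  0.    -1.016  1.835  0.408  0.841 -1.936] err mm/deg 0.0 0.0 dq 0.05
4 [ 0.125 -0.099 -0.989  1.928  0.192  0.727 -1.782] err mm/deg 0.0 0.0 dq 0.06
8 [ 0.016 -0.183 -0.911  2.025 -0.031  0.634 -1.605] err mm/deg 0.0 0.0 dq 0.05
12 [-0.136 -0.243 -0.812  2.125 -0.24   0.556 -1.425] err mm/deg 0.0 0.0 dq 0.05
15 [-0.267 -0.276 -0.731  2.201 -0.393  0.503 -1.283] err mm/deg 0.0 0.0 dq 0.05
0 [-0.26  -0.247 -0.753  2.225 -0.381  0.451 -1.291] err mm/deg 0.0 0.0 dq 0.05
2 [-0.231 -0.178 -0.811  2.268 -0.33   0.342 -1.329] err mm/deg 0.0 0.0 dq 0.06
4 [-0.155 -0.088 -0.916  2.304 -0.183  0.228 -1.452] err mm/deg 0.0 0.0 dq 0.09
6 [-0.24   0.032 -0.866  2.334  0.429  0.132 -2.027] err mm/deg 0.0 0.0 dq 0.39
max step 0.02 0.034
dp [[-0.006, -0.018, -0.003], [-0.005, -0.018, -0.002], [-0.006, -0.017, -0.002], [-0.006, -0.018, -0.002], [-0.006, -0.017, -0.001], [-0.006, -0.017, -0.001], [-0.006, -0.016, -0.001], [-0.006, -0.017, -0.001], [-0.006, -0.017, -0.001], [-0.006, -0.016, -0.0]] 
tw [[0.028, 0.011, -0.015], [0.027, 0.011, -0.015], [0.028, 0.011, -0.015], [0.028, 0.011, -0.014], [0.028, 0.011, -0.015], [0.028, 0.011, -0.015], [0.027, 0.011, -0.015], [0.028, 0.011, -0.015], [0.028, 0.011, -0.015], [0.028, 0.011, -0.015]]
dp [[-0.007, -0.016, -0.001], [-0.006, -0.016, 0.0], [-0.007, -0.016, 0.0], [-0.006, -0.016, 0.0], [-0.007, -0.015, 0.0], [-0.007, -0.015, 0.001]] 
tw [[0.027, 0.011, -0.015], [0.028, 0.011, -0.014], [0.028, 0.011, -0.015], [0.028, 0.011, -0.015], [0.027, 0.011, -0.015], [0.028, 0.011, -0.015]]
```

Emit:
apply_moves(dp=[[-0.006, -0.018, -0.003], [-0.005, -0.018, -0.002], [-0.006, -0.017, -0.002], [-0.006, -0.018, -0.002], [-0.006, -0.017, -0.001], [-0.006, -0.017, -0.001], [-0.006, -0.016, -0.001], [-0.006, -0.017, -0.001]], twist=[[0.028, 0.011, -0.015], [0.027, 0.011, -0.015], [0.028, 0.011, -0.015], [0.028, 0.011, -0.014], [0.028, 0.011, -0.015], [0.028, 0.011, -0.015], [0.027, 0.011, -0.015], [0.028, 0.011, -0.015]], fingers=[1, 1, 1, 1, 1, 1, 1, 1])

```text
time: 14.7
position: [0.4203, 0.4673, 0.2404]
tool_rot: [-2.621, -1.199, -0.864]
ft_force: [1.0, -0.9, -0.6]
grip_width: 0.747
grip_force: 20.0
```

Emit:
apply_moves(dp=[[-0.006, -0.017, -0.001], [-0.006, -0.016, 0], [-0.007, -0.016, -0.001], [-0.006, -0.016, 0.0], [-0.007, -0.016, 0.0], [-0.006, -0.016, 0.0], [-0.007, -0.015, 0.0], [-0.007, -0.015, 0.001], [0, 0, 0]], twist=[[0.028, 0.011, -0.015], [0.028, 0.011, -0.015], [0.027, 0.011, -0.015], [0.028, 0.011, -0.014], [0.028, 0.011, -0.015], [0.028, 0.011, -0.015], [0.027, 0.011, -0.015], [0.028, 0.011, -0.015], [0, 0, 0]], fingers=[1, 1, 1, 1, 1, 1, 1, 1, 1])

```text
time: 15.6
position: [0.294, 0.5084, 0.2017]
tool_rot: [-2.334, -1.356, -0.802]
ft_force: [-0.6, -0.6, -0.6]
grip_width: 0.75
grip_force: 20.0
```

```bash
python3 - <<'E'
from sim import *
s=ctrl.get_state();q=s['joint_positions'];d=info(q);print(q,s['ft_force'],'ang',np.degrees(np.arccos(d['b'][2])),d['g'],d['b'])
a=get_image('side')[220:480,100:400,::-1];b=get_image('top')[200:420,40:294,::-1]
cv2.imwrite('pics/s4.png',np.hstack([cv2.resize(a,(400,347)),cv2.resize(b,(400,347))]))
Rt,_=pose(60,38.2,[0,0,0]);D=[]
for z in list(np.linspace(d['g'][2],.088,8)[1:])+[.085,.082,.079,.076,.074,.072,.070]:D.append((Rt,np.array([.295,.505,z])+.019*Rt.apply([0,0,1])))
sim(D,q,2);emit(D)
E
```

```text
[-0.278 -0.275 -0.726  2.205 -0.384  0.504 -1.289] [-0.624 -0.59  -0.593] ang 1.0197576773294743 [0.287 0.499 0.217] [0.002 0.006 1.   ]
0 [-0.256 -0.223 -0.76   2.214 -0.351  0.44  -1.312] err mm/deg 0.0 0.0 dq 0.06
2 [-0.228 -0.158 -0.815  2.253 -0.294  0.341 -1.355] err mm/deg 0.0 0.0 dq 0.05
4 [-0.165 -0.076 -0.903  2.286 -0.147  0.239 -1.481] err mm/deg 0.0 0.0 dq 0.09
6 [-0.227  0.029 -0.872  2.314  0.338  0.151 -1.932] err mm/deg 0.0 0.0 dq 0.3
8 [-0.268  0.045 -0.835  2.319  0.448  0.14  -2.039] err mm/deg 0.0 0.0 dq 0.05
10 [-0.32   0.058 -0.787  2.323  0.559  0.13  -2.146] err mm/deg 0.0 0.0 dq 0.06
12 [-0.359  0.066 -0.75   2.326  0.633  0.123 -2.22 ] err mm/deg 0.0 0.0 dq 0.04
13 [-0.379  0.07  -0.73   2.328  0.671  0.12  -2.258] err mm/deg 0.0 0.0 dq 0.04
max step 0.022 0.005
dp [[-0.006, 0.001, 0.021], [-0.012, 0.0, 0.014], [-0.011, 0.0, 0.015], [-0.012, 0.0, 0.014], [-0.011, 0.0, 0.014], [-0.011, 0.0, 0.015], [-0.012, 0.0, 0.014], [-0.001, 0.0, 0.003], [-0.002, 0.0, 0.002], [-0.002, 0.0, 0.002]] 
tw [[0.001, 0.003, 0.004], [-0.0, 0.0, -0.0], [-0.0, 0.0, -0.0], [-0.0, 0.0, -0.0], [-0.0, 0.0, -0.0], [-0.0, 0.0, -0.0], [-0.0, 0.0, -0.0], [-0.0, 0.0, -0.0], [-0.0, 0.0, -0.0], [-0.0, 0.0, -0.0]]
dp [[-0.002, 0.0, 0.003], [-0.001, 0.0, 0.001], [-0.002, 0.0, 0.002], [-0.001, 0.0, 0.001]] 
tw [[-0.0, 0.0, -0.0], [-0.0, 0.0, -0.0], [-0.0, 0.0, -0.0], [-0.0, 0.0, -0.0]]
```

View pics/s4.png

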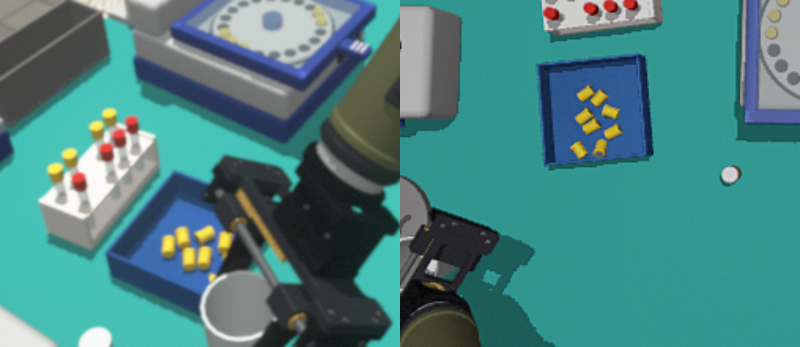

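All eight yellow cups are on the tray floor, between about (578,93) and (613,150) in the right crop. The beaker is upright and empty in the hand. Before lowering it I check how close the stand at the left edge is.

```bash
python3 - <<'E'
from h import *
np.set_printoptions(precision=3,suppress=True)
for z in(0,.1,.2,.3):print(z,onplane('top',27,342,z),onplane('top',58,342,z),onplane('side',172,472,z), proj('side',onplane('top',27,342,z)))
print('beaker in top',proj('top',[.295,.505,.085]),proj('side',[.295,.505,.085]))
E
```

```text
0 [0.312 0.669 0.   ] [0.312 0.596 0.   ] [0.506 0.495 0.   ] [188.766 668.351]
0.1 [0.323 0.613 0.1  ] [0.323 0.546 0.1  ] [0.449 0.533 0.1  ] [203.167 580.354]
0.2 [0.333 0.558 0.2  ] [0.333 0.497 0.2  ] [0.391 0.57  0.2  ] [218.279 488.013]
0.3 [0.343 0.503 0.3  ] [0.344 0.447 0.3  ] [0.333 0.608 0.3  ] [234.155 390.997]
beaker in top [ 79.7   354.149] [278.817 519.215]
```

A stand could lie close to this spot, so the beaker goes back to its original, known-clear place.

```bash
python3 - <<'E'
from sim import *
s=ctrl.get_state();q=s['joint_positions'];g0=gp();a0=np.degrees(np.arctan2(g0[1],g0[0]));r0=np.hypot(*g0[:2]);L=[]
for u in np.linspace(0,1,31)[1:]:
    a=a0+(-36.1-a0)*u;r=r0+(.568-r0)*u+.06*np.sin(np.pi*u);z=g0[2]+(.32-g0[2])*min(1,u*3.5) if u<.7 else .32-(u-.7)/.3*.16
    L.append(pose(a,38.2,[r*np.cos(np.radians(a)),r*np.sin(np.radians(a)),z]))
q=sim(L,q,5)
D=[pose(-36.1,38.2,[.4586,-.335,z]) for z in(.145,.13,.115,.1,.09,.085,.08,.077,.074,.072)]
sim(D,q,3)
emit(L)
E
```

```text
0 [-0.233 -0.269 -0.71   2.178 -0.359  0.521 -1.315] err mm/deg 0.0 0.0 dq 0.04
5 [-0.046 -0.235 -0.625  2.045 -0.239  0.629 -1.421] err mm/deg 0.0 0.0 dq 0.03
10 [ 0.108 -0.196 -0.523  1.967 -0.145  0.68  -1.499] err mm/deg 0.0 0.0 dq 0.03
15 [ 0.246 -0.18  -0.404  1.965 -0.087  0.677 -1.547] err mm/deg 0.0 0.0 dq 0.03
20 [ 0.38  -0.207 -0.274  1.993 -0.053  0.682 -1.577] err mm/deg 0.0 0.0 dq 0.03
25 [ 0.523 -0.199 -0.166  2.173  0.007  0.499 -1.634] err mm/deg 0.0 0.0 dq 0.04
29 [ 0.659 -0.173 -0.097  2.31   0.084  0.339 -1.713] err mm/deg 0.0 0.0 dq 0.04
0 [ 0.665 -0.148 -0.103  2.325  0.099  0.3   -1.727] err mm/deg 0.0 0.0 dq 0.04
3 [ 0.702 -0.064 -0.143  2.363  0.204  0.18  -1.832] err mm/deg 0.0 0.0 dq 0.05
6 [ 0.727 -0.021 -0.17   2.376  0.335  0.128 -1.962] err mm/deg 0.0 0.0 dq 0.04
9 [ 0.732 -0.003 -0.175  2.381  0.429  0.108 -2.055] err mm/deg 0.0 0.0 dq 0.03
max step 0.039 0.062
dp [[0.011, 0.033, -0.006], [0.011, 0.034, -0.006], [0.011, 0.034, -0.007], [0.011, 0.034, -0.006], [0.011, 0.034, -0.007], [0.011, 0.035, -0.007], [0.01, 0.035, -0.007], [0.009, 0.035, -0.007],
[... 506 characters left out ...]
 -0.003]] 
tw [[-0.035, 0.0, 0.044], [-0.034, 0.0, 0.044], [-0.035, 0.0, 0.043], [-0.034, 0.0, 0.044], [-0.035, 0.0, 0.044], [-0.034, 0.0, 0.044], [-0.035, 0.0, 0.044], [-0.034, 0.0, 0.044], [-0.035, 0.0, 0.044], [-0.034, 0.0, 0.044]]
dp [[-0.004, 0.035, -0.003], [-0.015, 0.035, 0.011], [-0.015, 0.035, 0.011], [-0.016, 0.034, 0.01], [-0.016, 0.034, 0.01], [-0.017, 0.034, 0.009], [-0.016, 0.033, 0.01], [-0.017, 0.033, 0.009], [-0.017, 0.033, 0.01], [-0.017, 0.032, 0.009]] 
tw [[-0.035, 0.0, 0.043], [-0.034, 0.0, 0.044], [-0.035, 0.0, 0.044], [-0.034, 0.0, 0.044], [-0.035, 0.0, 0.044], [-0.034, 0.0, 0.044], [-0.035, 0.0, 0.044], [-0.034, 0.0, 0.043], [-0.035, 0.0, 0.044], [-0.034, 0.0, 0.044]]
```

Emit:
apply_moves(dp=[[0.011, 0.033, -0.006], [0.011, 0.034, -0.006], [0.011, 0.034, -0.007], [0.011, 0.034, -0.006], [0.011, 0.034, -0.007], [0.011, 0.035, -0.007], [0.01, 0.035, -0.007], [0.009, 0.035, -0.007], [0.007, 0.036, -0.004], [0.001, 0.035, 0.001]], twist=[[-0.036, 0.003, 0.05], [-0.034, 0.0, 0.044], [-0.035, 0.0, 0.044], [-0.034, 0.0, 0.044], [-0.035, 0.0, 0.044], [-0.034, 0.0, 0.043], [-0.035, 0.0, 0.044], [-0.034, 0.0, 0.044], [-0.035, 0.0, 0.044], [-0.034, 0.0, 0.044]], fingers=[1, 1, 1, 1, 1, 1, 1, 1, 1, 1])

```text
time: 16.7
position: [0.5661, 0.2962, 0.3072]
tool_rot: [-2.745, -0.674, -0.955]
ft_force: [0.3, -0.3, -0.8]
grip_width: 0.747
grip_force: 20.0
```

Emit:
apply_moves(dp=[[0.002, 0.036, 0.001], [0.0, 0.036, 0.001], [0.001, 0.036, 0.0], [-0.001, 0.035, 0], [-0.001, 0.036, -0.001], [-0.001, 0.036, -0.001], [-0.002, 0.036, -0.001], [-0.002, 0.036, -0.002], [-0.003, 0.035, -0.002], [-0.003, 0.036, -0.003]], twist=[[-0.035, 0.0, 0.044], [-0.034, 0.0, 0.044], [-0.035, 0.0, 0.043], [-0.034, 0.0, 0.044], [-0.035, 0.0, 0.044], [-0.034, 0.0, 0.044], [-0.035, 0.0, 0.044], [-0.034, 0.0, 0.044], [-0.035, 0.0, 0.044], [-0.034, 0.0, 0.044]], fingers=[1, 1, 1, 1, 1, 1, 1, 1, 1, 1])

```text
time: 17.7
position: [0.6324, -0.0484, 0.3044]
tool_rot: [2.945, -0.113, 1.018]
ft_force: [-0.2, -0.4, -0.6]
grip_width: 0.743
grip_force: 20.0
```

Emit:
apply_moves(dp=[[-0.004, 0.035, -0.003], [-0.015, 0.035, 0.011], [-0.015, 0.035, 0.011], [-0.016, 0.034, 0.01], [-0.016, 0.034, 0.01], [-0.017, 0.034, 0.009], [-0.016, 0.033, 0.01], [-0.017, 0.033, 0.009], [-0.017, 0.033, 0.01], [-0.017, 0.032, 0.009]], twist=[[-0.035, 0.0, 0.043], [-0.034, 0.0, 0.044], [-0.035, 0.0, 0.044], [-0.034, 0.0, 0.044], [-0.035, 0.0, 0.044], [-0.034, 0.0, 0.044], [-0.035, 0.0, 0.044], [-0.034, 0.0, 0.043], [-0.035, 0.0, 0.044], [-0.034, 0.0, 0.044]], fingers=[1, 1, 1, 1, 1, 1, 1, 1, 1, 1])

```text
time: 18.7
position: [0.4663, -0.3427, 0.1436]
tool_rot: [2.652, -0.871, 0.917]
ft_force: [-0.8, -0.8, -1.2]
grip_width: 0.749
grip_force: 20.0
```

Emit:
apply_moves(dp=[[0, 0, 0], [0, 0, 0]], twist=[[0, 0, 0], [0, 0, 0]], fingers=[1, 1])

```text
time: 18.9
position: [0.4672, -0.3416, 0.1438]
tool_rot: [2.654, -0.868, 0.917]
ft_force: [-0.3, 0.8, -0.7]
grip_width: 0.749
grip_force: 20.0
```

```bash
python3 - <<'E'
from sim import *
s=ctrl.get_state();q=s['joint_positions'];d=info(q);print(q,s['ft_force'],d['g'],d['b'])
D=[pose(-36.1,38.2,[.4586,-.335,z]) for z in(.148,.135,.122,.109,.096,.089,.083,.079,.076,.0735)]
sim(D,q,3);emit(D)
E
```

```text
[ 0.662 -0.173 -0.098  2.312  0.083  0.339 -1.713] [-0.281  0.796 -0.703] [ 0.458 -0.335  0.159] [-0.    -0.002  1.   ]
0 [ 0.666 -0.153 -0.103  2.322  0.094  0.308 -1.722] err mm/deg 0.0 0.0 dq 0.03
3 [ 0.695 -0.082 -0.135  2.356  0.17   0.204 -1.798] err mm/deg 0.0 0.0 dq 0.03
6 [ 0.727 -0.028 -0.169  2.374  0.307  0.136 -1.935] err mm/deg 0.0 0.0 dq 0.05
9 [ 0.735 -0.006 -0.178  2.38   0.408  0.112 -2.035] err mm/deg 0.0 0.0 dq 0.03
max step 0.013 0.003
dp [[-0.006, -0.0, 0.009], [-0.008, -0.0, 0.01], [-0.008, -0.0, 0.01], [-0.008, -0.0, 0.011], [-0.008, -0.0, 0.01], [-0.004, -0.0, 0.005], [-0.004, -0.0, 0.005], [-0.003, -0.0, 0.003], [-0.001, -0.0, 0.003], [-0.002, -0.0, 0.002]] 
tw [[0.001, 0.001, -0.002], [-0.0, 0.0, -0.0], [-0.0, 0.0, -0.0], [-0.0, 0.0, -0.0], [-0.0, 0.0, -0.0], [-0.0, 0.0, -0.0], [-0.0, 0.0, -0.0], [-0.0, 0.0, -0.0], [-0.0, 0.0, -0.0], [-0.0, 0.0, -0.0]]
```

Emit:
apply_moves(dp=[[-0.006, 0, 0.009], [-0.008, 0, 0.01], [-0.008, 0, 0.01], [-0.008, 0, 0.011], [-0.008, 0, 0.01], [-0.004, 0, 0.005], [-0.004, 0, 0.005], [-0.003, 0, 0.003], [-0.001, 0, 0.003], [-0.002, 0, 0.002]], twist=[[0.001, 0.001, -0.002], [0, 0, 0], [0, 0, 0], [0, 0, 0], [0, 0, 0], [0, 0, 0], [0, 0, 0], [0, 0, 0], [0, 0, 0], [0, 0, 0]], fingers=[1, 1, 1, 1, 1, 1, 1, 1, 1, 1])

```text
time: 19.9
position: [0.4711, -0.3414, 0.0599]
tool_rot: [2.655, -0.859, 0.923]
ft_force: [-0.9, -0.3, -0.7]
grip_width: 0.747
grip_force: 20.0
```

Emit:
apply_moves(dp=[[0, 0, 0], [-0.001, 0, 0.0015], [-0.001, 0, 0.0015], [0, 0, 0]], twist=[[0, 0, 0], [0, 0, 0], [0, 0, 0], [0, 0, 0]], fingers=[1, 1, 1, 1])

```text
time: 20.3
position: [0.4696, -0.3414, 0.0548]
tool_rot: [2.656, -0.861, 0.919]
ft_force: [0.3, 0.8, -1.2]
grip_width: 0.746
grip_force: 20.0
```

Contact is expected at a TCP height of about 0.0525.

Emit:
apply_moves(dp=[[-0.001, 0, 0.001], [-0.001, 0, 0.001], [0, 0, 0]], twist=[[0, 0, 0], [0, 0, 0], [0, 0, 0]], fingers=[1, 1, 1])

```text
time: 20.6
position: [0.4701, -0.3417, 0.0529]
tool_rot: [2.655, -0.861, 0.922]
ft_force: [0.2, -1.3, 2.4]
grip_width: 0.747
grip_force: 20.0
```

Emit:
apply_moves(dp=[[0, 0, 0], [0, 0, 0], [0, 0, 0], [0, 0, 0], [0, 0, 0], [0, 0, 0]], twist=[[0, 0, 0], [0, 0, 0], [0, 0, 0], [0, 0, 0], [0, 0, 0], [0, 0, 0]], fingers=[0, 0, 0, 0, 0, 0])

```text
time: 21.2
position: [0.4691, -0.3413, 0.0519]
tool_rot: [2.656, -0.862, 0.919]
ft_force: [-0.2, -0.1, 0.9]
grip_width: 0.996
grip_force: 0.0
```

Emit:
apply_moves(dp=[[0.006, 0, -0.008], [0.006, 0, -0.008], [0.0123, 0, -0.0158], [0.0123, 0, -0.0158], [0.0123, 0, -0.0158], [0.0123, 0, -0.0158], [0.0123, 0, -0.0158], [0.0123, 0, -0.0158], [0.0123, 0, -0.0158], [0, 0, 0]], twist=[[0, 0, 0], [0, 0, 0], [0, 0, 0], [0, 0, 0], [0, 0, 0], [0, 0, 0], [0, 0, 0], [0, 0, 0], [0, 0, 0], [0, 0, 0]], fingers=[0, 0, 0, 0, 0, 0, 0, 0, 0, 0])

```text
time: 22.2
position: [0.4699, -0.3417, 0.2164]
tool_rot: [2.651, -0.86, 0.928]
ft_force: [0.2, -0.5, 0.5]
grip_width: 1.006
grip_force: 0.0
```

```bash
python3 - <<'E'
from sim import *
s=ctrl.get_state();q=s['joint_positions'];print(q,s['position'],gp())
# tab: hinge at x=.702, tab pt (.432,0,.116); try tilts
T=np.array([.432,0,.116]);H=T+[.27,0,-.015]
def tabat(th): 
    v=T-H;return H+R.from_rotvec([0,th,0]).apply(v)
for tilt in(15,22,30):
    print('tilt',tilt);qq=q
    A=[pose(0,tilt,[.40-.06,0,.26]),]
    w0,w1=pose(0,tilt,[.39,0,.22]),pose(0,tilt,T)
    for X in (w0,w1):qq=ik(*X,q0=qq,tries=8)[2];F=fk(qq,P);print(qq,np.linalg.norm(F[1]-X[1])*1e3)
    sim([pose(0,tilt-a,tabat(np.radians(a))) for a in np.linspace(0,45,16)],qq,5)
E
```

```text
[ 0.695 -0.264 -0.122  2.227  0.013  0.505 -1.641] [ 0.47  -0.342  0.216] [ 0.46  -0.335  0.231]
tilt 15
[ 0.101 -0.3   -0.144  2.141 -0.039  1.125 -1.597] 24.09311917475271
[ 0.098 -0.225 -0.157  2.306 -0.027  0.796 -1.614] 0.00010408156815861192
0 [ 0.098 -0.225 -0.157  2.306 -0.027  0.796 -1.614] err mm/deg 0.0 0.0 dq 0.0
5 [ 0.099 -0.071 -0.151  2.001 -0.011  1.211 -1.618] err mm/deg 0.0 0.0 dq 0.08
10 [ 0.083  0.153 -0.144  1.664  0.006  1.587 -1.633] err mm/deg 0.0 0.0 dq 0.07
15 [ 0.055  0.421 -0.131  1.29   0.015  1.956 -1.648] err mm/deg 0.0 0.0 dq 0.08
tilt 22
[ 0.1   -0.3   -0.145  2.16  -0.037  1.045 -1.599] 42.25322451304304
[ 0.101 -0.3   -0.163  2.392 -0.039  0.669 -1.609] 2.326422376155517
0 [ 0.101 -0.3   -0.163  2.392 -0.039  0.669 -1.609] err mm/deg 2.3 0.3 dq 0.0
5 [ 0.106 -0.165 -0.155  2.089 -0.022  1.093 -1.61 ] err mm/deg 0.0 0.0 dq 0.08
10 [ 0.096  0.061 -0.151  1.748  0.001  1.473 -1.627] err mm/deg 0.0 0.0 dq 0.07
15 [ 0.067  0.333 -0.141  1.371  0.017  1.841 -1.645] err mm/deg 0.0 0.0 dq 0.08
tilt 30
[ 0.099 -0.3   -0.147  2.19  -0.034  0.937 -1.604] 64.18851523675721
[ 0.101 -0.3   -0.17   2.45  -0.032  0.509 -1.62 ] 21.789973105522662
0 [ 0.101 -0.3   -0.17   2.45  -0.032  0.509 -1.62 ] err mm/deg 21.8 2.5 dq 0.0
5 [ 0.103 -0.272 -0.15   2.193 -0.034  0.957 -1.602] err mm/deg 0.0 0.0 dq 0.08
10 [ 0.099 -0.046 -0.149  1.848 -0.007  1.339 -1.619] err mm/deg 0.0 0.0 dq 0.07
15 [ 0.075  0.229 -0.142  1.469  0.015  1.707 -1.638] err mm/deg 0.0 0.0 dq 0.08
```

```bash
python3 - <<'E'
from sim import *
im=cv2.imread('pics/top0.png');hs=cv2.cvtColor(im,cv2.COLOR_BGR2HSV);m=((hs[...,0]>100)&(hs[...,0]<125)&(hs[...,1]>120)).astype('uint8')
k=m.copy();k[:160]=0;k[281:]=0;k[:,:225]=0;k[:,380:]=0
c=max(cv2.findContours(k,cv2.RETR_EXTERNAL,cv2.CHAIN_APPROX_NONE)[0],key=cv2.contourArea)
for p in cv2.boxPoints(cv2.minAreaRect(c)):print(p,onplane('top',*p,.128))
# tab outline sides
k=m[284:298,300:320];print([onplane('top',300+np.mean(np.where(r)[0]),284+i,.12)[:2] for i,r in enumerate(k) if r.sum()>3][::3])
s=ctrl.get_state();q=s['joint_positions'];R0=R.from_rotvec(s['tool_rot']);g0=gp()
Rt=pose(0,15,[0,0,0])[0];w=(R0.inv()*Rt).as_rotvec();L=[]
a0=np.arctan2(g0[1],g0[0]);r0=np.hypot(*g0[:2])
for u in np.linspace(0,1,15)[1:]:
    Ru=R0*R.from_rotvec(w*u);a=a0*(1-u);r=r0+(.475-r0)*u;g=np.array([r*np.cos(a),r*np.sin(a),g0[2]+(.235-g0[2])*min(1,2*u)]);L.append((Ru,g+.019*Ru.apply([0,0,1])))
D=[pose(0,15,[x,0,z]) for x,z in((.467,.22),(.459,.205),(.45,.19),(.441,.175),(.434,.16),(.432,.145),(.432,.13),(.432,.118))]
q=sim(L,q,4);sim(D,q,2);emit(L)
E
```

```text
[257.664 278.521] [0.461 0.112 0.128]
[261.227 166.88 ] [0.703 0.107 0.128]
[364.441 170.174] [ 0.697 -0.118  0.128]
[360.878 281.815] [ 0.454 -0.109  0.128]
[array([0.449, 0.002]), array([0.436, 0.001])]
0 [ 0.674 -0.267 -0.147  2.214  0.013  0.548 -1.641] err mm/deg 0.0 0.0 dq 0.04
4 [ 0.584 -0.272 -0.235  2.163 -0.007  0.718 -1.622] err mm/deg 0.0 0.0 dq 0.04
8 [ 0.495 -0.264 -0.309  2.112 -0.045  0.875 -1.587] err mm/deg 0.0 0.0 dq 0.04
12 [ 0.411 -0.249 -0.375  2.068 -0.093  1.017 -1.542] err mm/deg 0.0 0.0 dq 0.03
13 [ 0.391 -0.245 -0.39   2.058 -0.106  1.05  -1.53 ] err mm/deg 0.0 0.0 dq 0.03
0 [ 0.39  -0.254 -0.389  2.095 -0.112  1.022 -1.526] err mm/deg 0.0 0.0 dq 0.04
2 [ 0.385 -0.273 -0.389  2.17  -0.123  0.965 -1.518] err mm/deg 0.0 0.0 dq 0.04
4 [ 0.381 -0.284 -0.39   2.241 -0.133  0.905 -1.512] err mm/deg 0.0 0.0 dq 0.03
6 [ 0.381 -0.252 -0.403  2.283 -0.124  0.832 -1.523] err mm/deg 0.0 0.0 dq 0.04
7 [ 0.381 -0.234 -0.408  2.297 -0.118  0.801 -1.529] err mm/deg 0.0 0.0 dq 0.03
max step 0.027 0.054
dp [[-0.006, -0.026, -0.005], [-0.006, -0.025, -0.005], [-0.006, -0.025, -0.005], [-0.006, -0.025, -0.005], [-0.006, -0.024, -0.005], [-0.006, -0.024, -0.004], [-0.006, -0.024, -0.005], [-0.007, -0.023, -0.004], [-0.007, -0.024, -0.004], [-0.007, -0.023, -0.003]] 
tw [[0.02, -0.028, -0.04], [0.021, -0.029, -0.041], [0.02, -0.028, -0.04], [0.02, -0.029, -0.04], [0.021, -0.028, -0.04], [0.02, -0.028, -0.041], [0.02, -0.029, -0.04], [0.021, -0.028, -0.04], [0.02, -0.029, -0.04], [0.02, -0.028, -0.041]]
dp [[-0.007, -0.022, -0.003], [-0.007, -0.022, -0.003], [-0.007, -0.022, -0.003], [-0.007, -0.022, -0.002]] 
tw [[0.021, -0.029, -0.04], [0.02, -0.028, -0.04], [0.02, -0.028, -0.041], [0.02, -0.029, -0.04]]
```

Emit:
apply_moves(dp=[[-0.006, -0.026, -0.005], [-0.006, -0.025, -0.005], [-0.006, -0.025, -0.005], [-0.006, -0.025, -0.005], [-0.006, -0.024, -0.005], [-0.006, -0.024, -0.004], [-0.006, -0.024, -0.005], [-0.007, -0.023, -0.004], [-0.007, -0.024, -0.004], [-0.007, -0.023, -0.003]], twist=[[0.02, -0.028, -0.04], [0.021, -0.029, -0.041], [0.02, -0.028, -0.04], [0.02, -0.029, -0.04], [0.021, -0.028, -0.04], [0.02, -0.028, -0.041], [0.02, -0.029, -0.04], [0.021, -0.028, -0.04], [0.02, -0.029, -0.04], [0.02, -0.028, -0.041]], fingers=[0, 0, 0, 0, 0, 0, 0, 0, 0, 0])

```text
time: 23.2
position: [0.4983, -0.0887, 0.2124]
tool_rot: [3.023, -0.26, 0.562]
ft_force: [0.4, -0.7, 0.7]
grip_width: 1.002
grip_force: 0.0
```

Emit:
apply_moves(dp=[[-0.007, -0.022, -0.003], [-0.007, -0.022, -0.003], [-0.007, -0.022, -0.003], [-0.007, -0.022, -0.002], [0, 0, 0]], twist=[[0.021, -0.029, -0.04], [0.02, -0.028, -0.04], [0.02, -0.028, -0.041], [0.02, -0.029, -0.04], [0, 0, 0]], fingers=[0, 0, 0, 0, 0])

```text
time: 23.7
position: [0.4785, 0.0032, 0.2128]
tool_rot: [-3.112, -0.005, -0.398]
ft_force: [-0.4, -1.0, -0.4]
grip_width: 1.0
grip_force: 0.0
```

```bash
python3 - <<'E'
from sim import *
s=ctrl.get_state();q=s['joint_positions'];print(q,s['position'],gp())
D=[pose(-1.5,15,[x,.002,z]) for x,z in((.467,.22),(.459,.205),(.45,.19),(.441,.175),(.434,.16),(.431,.145),(.431,.13),(.431,.118),(.431,.115))]
sim(D,q,3);emit(D)
cv2.imwrite('pics/s5.png',np.hstack([get_image('side')[130:370,200:500,::-1],get_image('top')[180:420,240:540,::-1]]))
E
```

```text
[ 0.387 -0.24  -0.392  2.061 -0.109  1.05  -1.531] [0.478 0.003 0.213] [0.474 0.003 0.231]
0 [ 0.391 -0.255 -0.4    2.095 -0.104  1.022 -1.564] err mm/deg 0.0 0.0 dq 0.03
3 [ 0.384 -0.282 -0.4    2.207 -0.122  0.936 -1.554] err mm/deg 0.0 0.0 dq 0.04
6 [ 0.382 -0.255 -0.415  2.284 -0.117  0.833 -1.564] err mm/deg 0.0 0.0 dq 0.04
8 [ 0.383 -0.233 -0.422  2.302 -0.108  0.794 -1.573] err mm/deg 0.0 0.0 dq 0.01
max step 0.018 0.031
dp [[-0.009, 0.001, 0.009], [-0.012, 0.001, 0.013], [-0.012, -0.0, 0.012], [-0.013, 0.0, 0.012], [-0.011, 0.0, 0.013], [-0.006, 0.0, 0.013], [-0.004, 0.0, 0.015], [-0.003, 0.0, 0.011], [-0.001, 0.0, 0.003]] 
tw [[-0.012, 0.007, 0.028], [0.0, 0.0, 0.0], [0.0, 0.0, 0.0], [0.0, 0.0, 0.0], [0.0, 0.0, 0.0], [0.0, 0.0, 0.0], [0.0, 0.0, 0.0], [0.0, 0.0, 0.0], [0.0, 0.0, 0.0]]
```

View pics/s5.png

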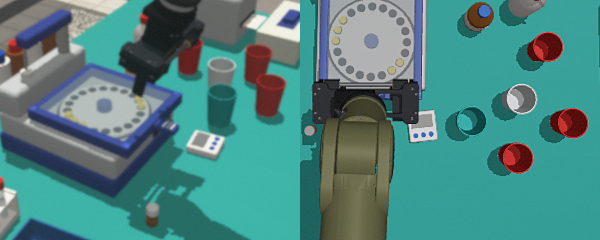

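The beaker stands empty and upright at (520,99) in the right crop, and the hand is above the front edge of the cover. Next I go down over the tab.

Emit:
apply_moves(dp=[[-0.009, 0.001, 0.009], [-0.012, 0.001, 0.013], [-0.012, 0, 0.012], [-0.013, 0.0, 0.012], [-0.011, 0.0, 0.013], [-0.006, 0.0, 0.013], [-0.004, 0.0, 0.015], [-0.003, 0.0, 0.011], [-0.001, 0, 0.003], [0, 0, 0]], twist=[[-0.012, 0.007, 0.028], [0, 0, 0], [0, 0, 0], [0, 0, 0], [0, 0, 0], [0, 0, 0], [0, 0, 0], [0, 0, 0], [0, 0, 0], [0, 0, 0]], fingers=[0, 0, 0, 0, 0, 0, 0, 0, 0, 0])

```text
time: 24.8
position: [0.4361, -0.0005, 0.0973]
tool_rot: [3.109, -0.048, 0.41]
ft_force: [0.2, -1.2, 0.2]
grip_width: 1.001
grip_force: 0.0
```

```bash
python3 - <<'E'
from sim import *
s=ctrl.get_state();print(s['joint_positions'],s['position'],gp(),s['ft_force'])
cv2.imwrite('pics/s6.png',np.hstack([cv2.resize(get_image('side')[190:310,300:450,::-1],(500,400)),cv2.resize(get_image('top')[260:320,270:350,::-1],(300,225))[:400] if 0 else cv2.copyMakeBorder(cv2.resize(get_image('top')[250:330,280:340,::-1],(300,400)),0,0,0,0,0)]))
E
```

```text
[ 0.362 -0.233 -0.401  2.302 -0.099  0.795 -1.582] [ 0.436 -0.001  0.097] [ 0.431 -0.     0.116] [ 0.157 -1.197  0.192]
```

View pics/s6.png

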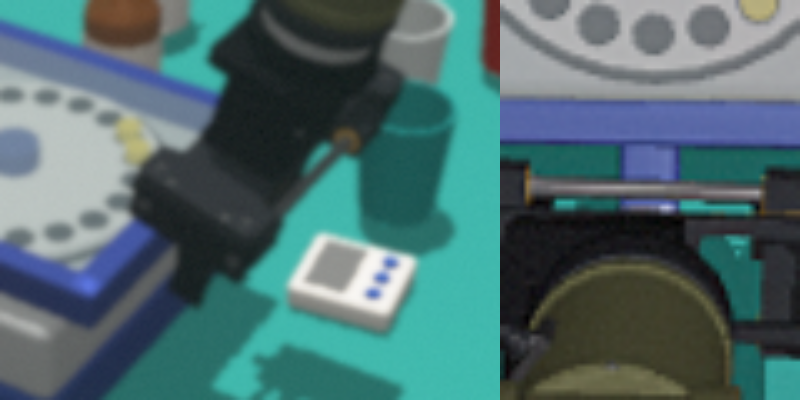

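The tab at (650,175) in the right crop sits between the two fingers. I close on it.

Emit:
apply_moves(dp=[[0, 0, 0], [0, 0, 0], [0, 0, 0], [0, 0, 0], [0, 0, 0], [0, 0, 0], [0, 0, 0], [0, 0, 0]], twist=[[0, 0, 0], [0, 0, 0], [0, 0, 0], [0, 0, 0], [0, 0, 0], [0, 0, 0], [0, 0, 0], [0, 0, 0]], fingers=[1, 1, 1, 1, 1, 1, 1, 1], newtons=35)

```text
time: 25.7
position: [0.4364, -0.0001, 0.0977]
tool_rot: [3.109, -0.047, 0.411]
ft_force: [-0.5, 0.0, 0.2]
grip_width: 0.352
grip_force: 0.0
```

```bash
cat > lift.py <<'E'
from sim import *
def tabpath(angs,T,hd,R0,H):
    axis=R.from_euler('z',hd,degrees=True).apply([0,1,0]);L=[]
    for a in angs:
        Q=R.from_rotvec(axis*np.radians(a));Ru=Q*R0;g=H+Q.apply(T-H);L.append((Ru,g+.019*Ru.apply([0,0,1])))
    return L
E
python3 - <<'E'
from lift import *
s=ctrl.get_state();q=s['joint_positions'];g=gp();print(s['position'],g,s['ft_force'],s['grip_width']*87)
hd=-1.5;R0=R.from_rotvec(s['tool_rot'])
H=g+R.from_euler('z',hd,degrees=True).apply([.27,0,-.015]);np.savez('lift.npz',H=H,T=g,r=s['tool_rot'])
L=tabpath(np.linspace(0,45,31)[1:],g,hd,R0,H);sim(L,q,6);emit(L)
E
```

```text
[ 0.436 -0.     0.098] [0.431 0.    0.116] [-0.496  0.034  0.169] 30.64287675002367
0 [ 0.364 -0.222 -0.4    2.272 -0.093  0.84  -1.585] err mm/deg 0.0 0.0 dq 0.04
6 [ 0.371 -0.129 -0.406  2.09  -0.05   1.091 -1.613] err mm/deg 0.0 0.0 dq 0.04
12 [ 0.363 -0.004 -0.413  1.897 -0.005  1.325 -1.649] err mm/deg 0.0 0.0 dq 0.04
18 [ 0.337  0.143 -0.416  1.694  0.034  1.551 -1.687] err mm/deg 0.0 0.0 dq 0.04
24 [ 0.294  0.303 -0.411  1.477  0.066  1.774 -1.723] err mm/deg 0.0 0.0 dq 0.04
29 [ 0.25   0.444 -0.4    1.284  0.084  1.961 -1.748] err mm/deg 0.0 0.0 dq 0.04
max step 0.007 0.027
dp [[0.002, 0.0, -0.007], [0.002, 0.0, -0.006], [0.001, 0.0, -0.007], [0.002, 0.0, -0.007], [0.002, 0.0, -0.007], [0.002, 0.0, -0.006], [0.002, 0.0, -0.007], [0.001, 0.0, -0.007], [0.002, 0.0, -0.006], [0.002, 0.0, -0.007]] 
tw [[-0.0, -0.026, -0.0], [-0.0, -0.026, -0.0], [-0.0, -0.027, -0.0], [-0.0, -0.026, -0.0], [-0.0, -0.026, -0.0], [-0.001, -0.026, -0.0], [0.0, -0.026, -0.0], [0.0, -0.026, -0.0], [0.0, -0.027, -0.0], [-0.0, -0.026, -0.001]]
dp [[0.002, 0.0, -0.007], [0.002, 0.0, -0.006], [0.002, 0.0, -0.007], [0.001, 0.0, -0.007], [0.002, 0.0, -0.007], [0.002, 0.0, -0.006], [0.002, 0.0, -0.007], [0.002, 0.0, -0.007], [0.001, 0.0, -0.006], [0.002, 0.0, -0.007]] 
tw [[-0.0, -0.026, 0.0], [-0.0, -0.026, 0.0], [-0.0, -0.026, 0.0], [-0.0, -0.027, 0.0], [-0.0, -0.026, 0.0], [-0.001, -0.026, 0.0], [0.0, -0.026, 0.0], [0.0, -0.026, 0.0], [0.0, -0.026, 0.0], [0.0, -0.027, -0.0]]
dp [[0.002, 0.0, -0.007], [0.002, 0.0, -0.006], [0.002, 0.0, -0.007], [0.001, 0.0, -0.007], [0.002, 0.0, -0.006], [0.002, 0.0, -0.007], [0.002, 0.0, -0.007], [0.002, 0.0, -0.007], [0.001, 0.0, -0.006], [0.002, 0.0, -0.007]] 
tw [[-0.0, -0.026, -0.0], [-0.0, -0.026, -0.0], [-0.0, -0.026, -0.0], [-0.0, -0.026, -0.0], [-0.0, -0.026, -0.0], [-0.001, -0.027, -0.0], [0.0, -0.026, -0.0], [0.0, -0.026, -0.0], [0.0, -0.026, -0.001], [0.0, -0.026, 0.0]]
```

Still closing (30.6 mm, no grip force yet), so I hold on for longer.

Emit:
apply_moves(dp=[[0, 0, 0], [0, 0, 0], [0, 0, 0], [0, 0, 0], [0, 0, 0]], twist=[[0, 0, 0], [0, 0, 0], [0, 0, 0], [0, 0, 0], [0, 0, 0]], fingers=[1, 1, 1, 1, 1])

```text
time: 26.2
position: [0.4364, 0.0002, 0.0977]
tool_rot: [3.109, -0.046, 0.411]
ft_force: [-0.7, 1.1, -0.3]
grip_width: 0.288
grip_force: 35.0
```

Emit:
apply_moves(dp=[[0.002, 0.0, -0.007], [0.002, 0.0, -0.006], [0.001, 0.0, -0.007], [0.002, 0.0, -0.007], [0.002, 0.0, -0.007], [0.002, 0.0, -0.006], [0.002, 0.0, -0.007], [0.001, 0.0, -0.007], [0.002, 0.0, -0.006], [0.002, 0.0, -0.007]], twist=[[0, -0.026, 0], [0, -0.026, 0], [0, -0.027, 0], [0, -0.026, 0], [0, -0.026, 0], [-0.001, -0.026, 0], [0.0, -0.026, 0], [0.0, -0.026, 0], [0.0, -0.027, 0], [0, -0.026, -0.001]], fingers=[1, 1, 1, 1, 1, 1, 1, 1, 1, 1])

```text
time: 27.2
position: [0.4435, 0.0001, 0.166]
tool_rot: [3.14, -0.046, -0.004]
ft_force: [-2.7, 3.0, -0.4]
grip_width: 0.291
grip_force: 35.0
```

```bash
python3 - <<'E'
from lift import *
z=np.load('lift.npz');s=ctrl.get_state();g=gp();H=z['H'];v=g-H;v0=z['T']-H
print(s['ft_force'],s['torque'],s['grip_width']*87,s['grip_force'],g,'angle',np.degrees(np.arctan2(v[2],-v[0])-np.arctan2(v0[2],-v0[0])),'r',np.hypot(v[0],v[2]),np.hypot(v0[0],v0[2]),'tool ang',np.degrees((R.from_rotvec(s['tool_rot'])*R.from_rotvec(z['r']).inv()).as_rotvec()))
E
```

```text
[-2.735  3.021 -0.434] [0.501 0.414 0.096] 25.275379065381696 34.97492507100105 [0.444 0.    0.185] angle 14.858814309975221 r 0.271145634401627 0.2703239659035141 tool ang [ 0.421 15.207  0.051]
```

Emit:
apply_moves(dp=[[0.002, 0.0, -0.007], [0.002, 0.0, -0.006], [0.002, 0.0, -0.007], [0.001, 0.0, -0.007], [0.002, 0.0, -0.007], [0.002, 0.0, -0.006], [0.002, 0.0, -0.007], [0.002, 0.0, -0.007], [0.001, 0.0, -0.006], [0.002, 0.0, -0.007]], twist=[[0, -0.026, 0.0], [0, -0.026, 0.0], [0, -0.026, 0.0], [0, -0.027, 0.0], [0, -0.026, 0.0], [-0.001, -0.026, 0.0], [0.0, -0.026, 0.0], [0.0, -0.026, 0.0], [0.0, -0.026, 0.0], [0.0, -0.027, 0]], fingers=[1, 1, 1, 1, 1, 1, 1, 1, 1, 1])

```text
time: 28.2
position: [0.4681, -0.0002, 0.2309]
tool_rot: [-3.112, 0.045, 0.418]
ft_force: [-6.1, 2.5, 2.3]
grip_width: 0.294
grip_force: 35.0
```

Emit:
apply_moves(dp=[[0.002, 0.0, -0.007], [0.002, 0.0, -0.006], [0.002, 0.0, -0.007], [0.001, 0.0, -0.007], [0.002, 0.0, -0.006], [0.002, 0.0, -0.007], [0, 0, 0]], twist=[[0, -0.026, 0], [0, -0.026, 0], [0, -0.026, 0], [0, -0.026, 0], [0, -0.026, 0], [-0.001, -0.027, 0], [0, 0, 0]], fingers=[1, 1, 1, 1, 1, 1, 1])

```text
time: 28.9
position: [0.4911, -0.0005, 0.2663]
tool_rot: [-3.067, 0.043, 0.664]
ft_force: [-9.6, 2.8, 7.2]
grip_width: 0.294
grip_force: 35.0
```

```bash
python3 - <<'E'
from lift import *
z=np.load('lift.npz');s=ctrl.get_state();g=gp();H=z['H'];v=g-H;v0=z['T']-H
print(s['joint_positions'],s['ft_force'],s['torque'],s['grip_width']*87,g,'angle',np.degrees(np.arctan2(v[2],-v[0])-np.arctan2(v0[2],-v0[0])),'r',np.hypot(v[0],v[2]),'tool ang',np.degrees((R.from_rotvec(s['tool_rot'])*R.from_rotvec(z['r']).inv()).as_rotvec()))
# remaining from measured tool pose
L=tabpath([40.5,42,43.5,45],z['T'],-1.5,R.from_rotvec(z['r']),H);emit(L)
im=get_image('side')[:,:,::-1];cv2.imwrite('pics/s7raw.png',im)
hs=cv2.cvtColor(im,cv2.COLOR_BGR2HSV);m=((hs[...,0]>100)&(hs[...,0]<125)&(hs[...,1]>120)).astype('uint8');m[:, 400:]=0
n,l,st,ce=cv2.connectedComponentsWithStats(m);print([(a[:4].tolist(),int(a[4])) for a in st[1:] if a[4]>300])
for a in(0,33,36,39,42):
    Q=R.from_rotvec([0,np.radians(a),0]);print(a,[proj('side',H+Q.apply([-.242,y,.015+.0])).round() for y in(.111,-.111)])
E
```

```text
[ 0.289  0.331 -0.416  1.442  0.069  1.819 -1.731] [-9.573  2.835  7.235] [0.372 1.737 0.064] 25.60765581605733 [ 0.499 -0.001  0.284] angle 38.86186369514672 r 0.27257146865301524 tool ang [ 1.043 39.472  0.084]
max step 0.008 0.026
dp [[0.004, 0.001, -0.007], [0.002, 0.0, -0.006], [0.002, 0.0, -0.007], [0.002, 0.0, -0.007]] 
tw [[-0.0, -0.018, 0.001], [-0.0, -0.026, 0.0], [-0.0, -0.026, 0.0], [-0.0, -0.026, 0.0]]
[([217, 140, 53, 36], 606), ([225, 176, 108, 69], 1339), ([201, 252, 171, 75], 2512), ([26, 318, 83, 54], 1341), ([180, 349, 123, 111], 6909)]
0 [array([331., 284.]), array([384., 227.])]
33 [array([308., 218.]), array([367., 168.])]
36 [array([304., 212.]), array([364., 162.])]
39 [array([300., 206.]), array([361., 157.])]
42 [array([296., 200.]), array([357., 152.])]
```

Emit:
apply_moves(dp=[[0.001, 0.0, -0.007], [0.001, 0.0, -0.007], [0.001, 0.0, -0.007], [0.001, 0.0, -0.007], [0, 0, 0], [0, 0, 0]], twist=[[0, -0.026, 0], [0, -0.026, 0], [0, -0.026, 0], [0, -0.026, 0], [0, 0, 0], [0, 0, 0]], fingers=[1, 1, 1, 1, 1, 1])

```text
time: 29.55
position: [0.5094, -0.0008, 0.2877]
tool_rot: [-3.03, 0.043, 0.809]
ft_force: [2.3, 4.5, -2.9]
grip_width: 0.292
grip_force: 35.1
```

```bash
python3 - <<'E'
from lift import *
z=np.load('lift.npz');s=ctrl.get_state();g=gp();H=z['H'];v=g-H;v0=z['T']-H
print(s['ft_force'],s['torque'],s['grip_width']*87,g,'angle',np.degrees(np.arctan2(v[2],-v[0])-np.arctan2(v0[2],-v0[0])),'r',np.hypot(v[0],v[2]),'tool ang',np.degrees((R.from_rotvec(s['tool_rot'])*R.from_rotvec(z['r']).inv()).as_rotvec()))
def gg(p,r):return np.array(p)-.019*R.from_rotvec(r).apply([0,0,1])
G=np.array([z['T'],gg([.4435,.0001,.166],[3.14,-.046,-.004]),gg([.4681,-.0002,.2309],[-3.112,.045,.418]),gg([.4911,-.0005,.2663],[-3.067,.043,.664]),g])[:,[0,2]]
f=lambda c:np.hypot(*(G-c).T)-.2704
c=least_squares(f,H[[0,2]]).x;print('hinge fit',c,'was',H,f(c)*1e3)
a=lambda p:np.degrees(np.arctan2(p[1]-c[1],c[0]-p[0]));print('opening',a(g[[0,2]])-a(z['T'][[0,2]]),a(g[[0,2]])-np.degrees(np.arctan2(.015,.27)))
im=get_image('side')[:,:,::-1].copy();t=get_image('top')[:,:,::-1]
cv2.imwrite('pics/s8.png',np.hstack([cv2.resize(im[80:340,150:450],(450,390)),cv2.resize(t[80:340,200:433],(350,390))]))
E
```

```text
[ 2.268  4.499 -2.871] [ 0.753 -0.929 -0.212] 25.416926068551994 [ 0.519 -0.001  0.304] angle 44.87719261594962 r 0.27306341963904934 tool ang [ 1.24  44.937  0.061]
hinge fit [0.702 0.105] was [ 0.701 -0.007  0.101] [ 0.085 -0.09  -0.02  -0.089  0.126]
opening 45.08871588908933 44.295165921897926
```

View pics/s8.png

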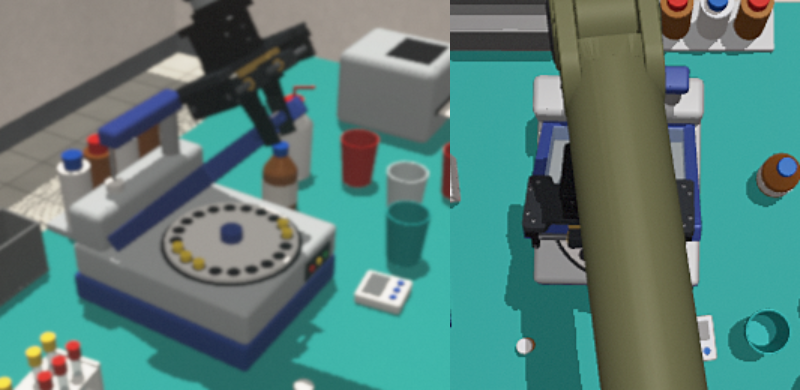

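The cover stands half open, held at its tab (290,125 in the left crop), and the circle fit gives about 45°. I let it settle for a moment and hand in.

Emit:
apply_moves(dp=[[0, 0, 0], [0, 0, 0], [0, 0, 0], [0, 0, 0], [0, 0, 0]], twist=[[0, 0, 0], [0, 0, 0], [0, 0, 0], [0, 0, 0], [0, 0, 0]], fingers=[1, 1, 1, 1, 1])

```text
time: 30.15
position: [0.5095, -0.0008, 0.2878]
tool_rot: [-3.031, 0.044, 0.806]
ft_force: [1.8, 5.7, -3.8]
grip_width: 0.292
grip_force: 35.1
```

```bash
python3 -c "
from bench import ctrl
print(ctrl.get_state()['position'],ctrl.get_state()['grip_force']);print(ctrl.close_job())"
```

```text
[ 0.50947736 -0.00080496  0.28776186] 35.07321272045374
the job is handed in; nothing more can be done
None
```

I handed the job in at about 30 s: all eight cups are in the tray, the empty beaker stands upright where it started, and the arm is still gripping the cover tab at an estimated 45° (44.3–45.1°).

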